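# Set and press the glued tray in a gift box

### The job

A gold tray in the open gift box has fresh sprung glue pads under it and stands proud of its neighbour. First take the steel eye gauge off the tray and hang it by its eye on the post of the round stand, fully down, and let go; then stand the white spacer on the box floor in the only one of the three gaps wide enough for it and let go. Last, press the proud tray down flush with its neighbour using the fingers and finish while still holding it down: do not let it rise again. Do not shift the glue bottle, the green carton or the chocolates.

Things in the scene. Friction and masses are not known exactly. Their poses are not given: they have to be found in the camera images.
- gauge_grip (a point): Grasp point of the eye gauge: middle of its upright black grip block, 28 mm above the gauge's underside. The block is 30 (gauge's x) x 14 (y) x 36 mm high on the 5 mm plate; grasp it across y. The gauge lies flat on the proud tray at the start.
- gauge_eye (a point): Centre of the gauge's round eye at the underside of the plate: 22 mm through hole, 38 mm along the gauge's +x from the grip block's centre.
- gauge: The loose eye gauge: flat steel plate 104 x 36 x 5 mm (x along its length, from -47 to +57 mm; z up) with a grip block at x=0 and a round eye near its +x end; about 150 g. Origin on its underside below the grip block's centre.
- post_foot (a point): Foot of the upright post, where it meets the top of its round base. The fixed stand: grey disc 110 mm across, 14 mm high, with a steel post 10 mm thick whose rounded tip is 49 mm above the disc's top. A hung gauge lies flat on the disc, in any direction, with the post through its eye.
- spacer_grip (a point): Grasp point of the spacer: centre of its upper part, 62 mm above its foot, 18 mm below its top. Grasp it across its y (18 mm thick). It stands upright on the table at the start.
- spacer_foot (a point): Centre of the spacer's underside.
- spacer: The loose white plastic spacer: upright plate 18 mm thick (y), 80 mm high (z); lower blade 56 mm long (x) and 42 mm high, upper grip 36 mm long and 38 mm high; the lowest 5 mm is only 13 mm thick. About 140 g. Origin at the centre of its underside.
- gap_wide (a point): Floor-level centre of the widest of the three gaps: 23 mm wide (y), 117 mm long (x), 28 mm deep up to the box rim; the floor is 6 mm above the table. Which of the box's three channels has this gap varies. All gap frames have the box's axes (z up).
- giftbox: Fixed open dark gift box, 210 mm (its y) x 128 mm (x) x 34 mm high, walls 4 mm; origin under its centre. Along y from -y: channel, low tray, channel, proud tray (+y half, robot's left), channel. Each channel is 26 mm wide, with a pale grey card strip along its -y side that leaves a gap open.
- gap_narrow (a point): Floor-level centre of the gap that is 12 mm wide: too narrow for the spacer. Same axes and depth.
- gap_tight (a point): Floor-level centre of the gap that is 10 mm wide: too narrow for the spacer. Same axes and depth.
- tray_top (a point): Centre of the top of the proud gold tray, flat, 118 mm (x, along the gaps) x 61.5 mm (y); its top stands 43 mm above the table at the start and 34 mm when flush with the box rim and the other tray, whose centre lies 88 mm to its -y. The printed pockets are only shallow marks.
- tray (a joint): How far the proud tray is pressed down, m: 0 fully up, 0.009 flush, at its stop. Springs push it back up; it takes about 5 N to start and 9 N to keep it flush. It stays level wherever it is pressed.
- glue: White glue bottle, 44 mm across, 115 mm high, standing to the right of the box, towards its far end; origin at the centre of its underside. Bystander: leave alone.
- carton: Small green carton 62 x 92 x 36 mm high to the left of the box, towards its far end; origin at the centre of its underside. Bystander: leave alone.
- sweet0: Leftmost foil-wrapped chocolate, 28 mm across and 22 mm high, loose on the table in front of the gift box; origin at the centre of its underside. Bystander: leave alone.
- sweet1: Middle foil-wrapped chocolate, 28 mm across and 22 mm high, loose on the table in front of the gift box; origin at the centre of its underside. Bystander: leave alone.
- sweet2: Rightmost foil-wrapped chocolate, 28 mm across and 22 mm high, loose on the table in front of the gift box; origin at the centre of its underside. Bystander: leave alone.
Mind the look-alikes: they are no part of the job. Leave any orange or pink look-alike of the gauge alone.

How it is judged (in metres and radians):
On the way, in this order (a step that is already met when the one before it is completed fails the run):
1. the gauge hangs on the post, flat on the stand's base, let go (horizontal distance between gauge_eye and post_foot below 0.01 m and height (world z) of gauge_eye below 0.024 m and angle between gauge_eye's own z axis and vertical below 0.15 rad and contact force between the fingers and gauge below 0.1 N and linear speed of gauge below 0.03 m/s), for 0.2 s.
2. the spacer stands on the box floor in the wide gap, let go, the gauge still hung (horizontal distance between gauge_eye and post_foot below 0.01 m and height (world z) of gauge_eye below 0.024 m and angle between gauge_eye's own z axis and vertical below 0.15 rad and contact force between the fingers and gauge below 0.1 N and y of spacer_foot in the frame of gap_wide between -0.006 and 0.006 m and x of spacer_foot in the frame of gap_wide between -0.034 and 0.034 m and z of spacer_foot in the frame of gap_wide below 0.003 m and angle between spacer_foot's own z axis and vertical below 0.25 rad and contact force between the fingers and spacer below 0.1 N and linear speed of spacer below 0.03 m/s), for 0.2 s.
At the end, for the whole second after the job is handed in: Fingers hold the tray down (over 3 N) within 1.8 mm of flush. Gauge untouched, flat on the stand: eye within 10 mm of the post axis and of the disc top, tilt under 0.15 rad. Spacer untouched in the wide gap: foot within 3 mm of the floor, 6 mm across, 34 mm along, tilt under 0.25 rad (value of joint tray above 0.0072 m and contact force between the fingers and giftbox above 3 N and horizontal distance between gauge_eye and post_foot below 0.01 m and height (world z) of gauge_eye below 0.024 m and angle between gauge_eye's own z axis and vertical below 0.15 rad and contact force between the fingers and gauge below 0.1 N and y of spacer_foot in the frame of gap_wide between -0.006 and 0.006 m and x of spacer_foot in the frame of gap_wide between -0.034 and 0.034 m and z of spacer_foot in the frame of gap_wide below 0.003 m and angle between spacer_foot's own z axis and vertical below 0.25 rad and contact force between the fingers and spacer below 0.1 N); the arm keeps its last pose, push and grip.
It fails at once if a bystander (glue bottle, carton or chocolate) is moved more than 30 mm (distance of any of glue, carton, sweet0, sweet1, sweet2 from where it was at the start of the episode above 0.03 m).
It also fails if it takes over 67 s, if anything falls off the work surface, if the arm or the gripper's body presses on something with over 40 N, if the wrist force passes 120 N, or if a joint passes its speed limit or range.

### The arm

A 6-joint arm with a two-finger parallel gripper is mounted at the origin on the work surface. World frame = base frame: x ahead of the robot, y to its left, z up, the work surface at z = 0. Lengths are in mm, angles in rad, forces in N, time in s.
With the tool pointing down it reaches from about 150 to 775 mm from the base axis. Payload 6.1 kg.
Tool frame: the origin (TCP) lies at the very end of the fingers, on their centre line; the grasp point (between the pads) lies r.grip_point_offset behind it (r.grip_point_offset is the distance from the TCP to the grasp point, in mm); z points along the fingers, y is the line along which they close (so a half turn about z gives the same grasp; the last joint's range is limited). The gripper opens to 85 mm and grips with 20 to 120 N. Pads are 22 mm wide; open, the fingers measure 114 mm over their backs; the gripper's body (76 mm by 85 mm) begins 54 mm behind the grasp point. The pads swing forward as they close: fully open they stand 13 mm farther back than shut.
Start: joints at [-1.107, 0.126, -0.04, 1.405, 0, 1.571], TCP at [234.85, -469.525, 210.695] pointing down, gripper open.
Joint ranges: [-2.72, 2.72], [-0.95, 1.95], [-1.27, 1.35], [-1.78, 2.02], [-1.46, 1.47], [-3.14, 3.14]. Speed limits (rad/s): [2.39, 2.39, 3.01, 3.14, 3.14, 3.14].

### API

Orientations are given as [roll, pitch, yaw] about the fixed x, y, z axes, in that order (R = Rz(yaw) Ry(pitch) Rx(roll)).
In Python, from bench import r, optics, ticket, nets gives the robot as it stands.
- The arm moves only by the tool arm_command, never from a script. Its argument "plan" is a list of rows, each an object with "jaw": the opening, from -1 (shut) to 1 (fully open); "travel": the shift along the tool's x, y, z in units of 40 mm (1.0 is 40 mm), a list of three; "delta_rot": the turn, a rotation vector about the tool's x, y, z in units of 1.5 rad (1.0 is 1.5 rad), a list of three. In form: [{"jaw": jaw, "travel": [tx, ty, tz], "delta_rot": [wx, wy, wz]}, ...]. A call has exactly 8 rows; each row shifts and turns the commanded pose from where the row before left it, along the tool's axes as they then stand; what a row does not reach is not made up. A row lasts 1/12 s, in which the tool goes at most 41.7 mm and 7.16 degrees, less where a joint would pass 70% of its speed; a pose out of reach is approached as far as the arm can. A call with a number of a shift or a turn outside -1 to 1 is refused whole. A call with a gripper value outside its range is refused whole. The fingers move at their own pace and stop on an object; "newtons" is the grip in N (left out, the last holds). Time passes only in rows, so rows that do not move let the fingers close, or fill a call up. It gives the time, the measured TCP pose, the force, the opening and the grip force at its end, in the units of the state.
- r.get_obs(): the state, without advancing time (a new reading comes with each control period).
- optics.snapshot(name): name is "scene" or "top" or "wrist"; returns the picture (420x560x3 uint8, red, green, blue); there is no depth.
- optics.camera_info(name): a dict with "K" (3x3 intrinsics, pixels), "k1" (the pictures are not rectified: a ray, as slopes to the right and down, at radius r is drawn at 1 + k1 r^2 times it, then the intrinsics apply), "position" and "rotation" of the camera in the world; the wrist camera has in their place "mount" (4x4, takes a point from camera to tool coordinates, whose origin is the TCP and whose axes are the flange's). Camera axes: x right, y down, z forward; pixel columns grow to the right and rows downward; lengths in mm; the calibration is good to about 2 mm. A picture is of the moment at which its call begins: read the wrist's pose just before it. camera_info takes no time and is no camera call.
- ticket.sign_off(): hands the job in; it is judged then, once.
Trained networks look in the newest picture that a camera, given by its name, has taken for a name from the list of things; names that differ only in an ending like _2 or _b are one class to them, and where a whole thing is asked for, a point or a joint stands for the part that bears it (a point fixed in the world has none). Each returns a list of dicts, best first, with "p" (0 to 1); they miss things now and then, are a little off and sometimes report something else, mostly with a low value. They report only what shows in the picture. A call takes as long as a camera call. They do not tell look-alikes from the thing itself.
- nets.boxes_of(camera, name): "bbox" ([left, top, right, bottom] in pixels, round what is visible of it).
The state is a dict: "time": time; "joint_pos": joint angles; "dq": joint speeds; "tau": joint torques, N m; "tool_pos": TCP position; "tcp_rot": TCP orientation; "force": force on the tool from outside, world axes, zero at the start; "wrist_torque": the same for the moment, N m; "finger_gap": finger opening in mm; "grasp_force": force on a finger pad.
Only numpy, scipy, OpenCV 4.12 (cv2) and the standard library are available. Lean on these libraries where they do the work, as an engineer would, in place of code of your own. Each camera call takes 0.05 s, during which the arm holds its last target. There are 200 camera calls.

## Working session

There is one attempt and no reset: what is moved stays moved. The work goes in short steps, Python scripts to look and compute and a tool call to move; the robot and the scene stay as the last step left them, time stands still between calls to the robot, and variables do not carry over. Pictures are saved under pics/ and viewed, at most 10 in all, crops included, and the job is handed in when it is done.

Besides the shell and the picture viewer there is one more tool, called after ">>>" as name([rows], argument=value, ...), one row to a line, values as JSON. arm_command: Moves the arm, as the interface text tells. Its arguments: {"type":"object","properties":{"plan":{"type":"array"},"newtons":{"type":"number"}},"required":["plan"]}

```bash
mkdir -p pics; ls
cat > h.py <<'E'
import numpy as np, cv2
from bench import r, optics, ticket, nets
from scipy.spatial.transform import Rotation as R
def cam(name):
    c=optics.camera_info(name)
    if 'mount' in c:
        o=r.get_obs(); T=np.eye(4); T[:3,:3]=R.from_euler('xyz',o['tcp_rot']).as_matrix(); T[:3,3]=o['tool_pos']
        M=T@np.array(c['mount']); return c,M[:3,:3],M[:3,3]
    return c,np.array(c['rotation']),np.array(c['position'])
def pix2w(C,uv,z):
    c,Rm,p=C; K=np.array(c['K'])
    d=np.array([(uv[0]-K[0,2])/K[0,0],(uv[1]-K[1,2])/K[1,1]]); s=d.copy()
    for _ in range(20): s=d/(1+c['k1']*(s@s))
    v=Rm@np.array([s[0],s[1],1]); return p+v*(z-p[2])/v[2]
def w2pix(C,P):
    c,Rm,p=C; K=np.array(c['K']); q=Rm.T@(np.array(P,float)-p); s=q[:2]/q[2]; s=s*(1+c['k1']*(s@s))
    return s*[K[0,0],K[1,1]]+K[:2,2]
def save(name,f,crop=None,k=1):
    C=cam(name); im=optics.snapshot(name); np.save('last_'+name,im)
    b=im[:,:,::-1]
    if crop: b=b[crop[1]:crop[3],crop[0]:crop[2]]
    cv2.imwrite('pics/'+f,cv2.resize(b,None,fx=k,fy=k,interpolation=cv2.INTER_CUBIC)); return C
E
python3 - <<'E'
from h import *
print(r.get_obs(), r.grip_point_offset)
for n in ('top','scene'):
    C=save(n,n+'0.png'); print(C)
    for t in ['gauge','gauge_eye','spacer','post_foot','giftbox','tray','gap_wide','glue','carton','sweet0']:
        print(t,[(np.round(d['bbox']).astype(int).tolist(),round(d['p'],2)) for d in nets.boxes_of(n,t)[:4]])
print(optics.camera_info('wrist'))
E
```

```text
pics
{'time': 0.0, 'joint_pos': array([-1.10696940e+00,  1.26383666e-01, -4.05980038e-02,  1.40542568e+00,
        8.36406962e-06,  1.57081139e+00]), 'dq': array([ 0.00047142,  0.00093867, -0.00024856,  0.00038465, -0.00097094,
       -0.00030946]), 'tau': array([-3.96853811e-04, -4.35919833e+01,  3.52921271e+01,  1.74242584e-02,
        6.35386596e-05, -1.33865367e-06]), 'tool_pos': array([ 234.67327111, -469.13030166,  209.93117126]), 'tcp_rot': array([-3.13998163e+00, -8.33978425e-06,  4.63811846e-01]), 'force': array([-0.28281115, -0.65585612,  0.27142326]), 'wrist_torque': array([-0.02069941, -0.02776331,  0.02434512]), 'grasp_force': 0.0, 'finger_gap': 85.53428574015922} 18.700000000000003
({'K': array([[501.08696632,   0.        , 281.20813975],
       [  0.        , 501.08696632, 212.63739335],
       [  0.        ,   0.        ,   1.        ]]), 'k1': 0.01608984921080045, 'position': array([ 403.01498536,  -51.12811244, 1092.47313722]), 'rotation': array([-3.03616370e+00, -2.26292349e-03, -1.57624613e+00])}, array([-3.03616370e+00, -2.26292349e-03, -1.57624613e+00]), array([
[... 1519 characters left out ...]
 223, 202], 0.44)]
glue [([170, 228, 190, 268], 0.81)]
carton [([355, 315, 405, 353], 0.66)]
sweet0 [([332, 226, 340, 234], 0.63), ([280, 203, 289, 214], 0.47)]
{'K': array([[309.40083043,   0.        , 279.0859277 ],
       [  0.        , 309.40083043, 211.4806218 ],
       [  0.        ,   0.        ,   1.        ]]), 'k1': -0.06178200535002908, 'mount': array([[-8.01143489e-04, -9.45124541e-01, -3.26709290e-01,
         8.46426390e+01],
       [ 9.99999579e-01, -6.10648239e-04, -6.85638643e-04,
         5.86062313e-01],
       [ 4.48509455e-04, -3.26709701e-01,  9.45124632e-01,
        -1.62342320e+02],
       [ 0.00000000e+00,  0.00000000e+00,  0.00000000e+00,
         1.00000000e+00]])}
```

```bash
sed -i "s/return c,np.array(c\['rotation'\])/return c,R.from_euler('xyz',c['rotation']).as_matrix()/" h.py
python3 - <<'E'
from h import *
im=cv2.imread('pics/top0.png')[110:330,90:480]
cv2.imwrite('pics/top0c.png',cv2.resize(im,None,fx=2.05,fy=2.05,interpolation=cv2.INTER_CUBIC))
C=cam('top')
for n,uv,z in [('gauge',(258,167),43),('g2',(339,283),5),('g3',(432,297),5),('spacer',(387,235),40),('stand',(129,231),14),('box',(277,172),34),('glue',(374,143),60),('carton',(141,145),36)]: print(n,pix2w(C,uv,z).round(1))
E
```

```text
gauge [611.9  -5.3  43. ]
g2 [ 365.3 -177.6    5. ]
g3 [ 334.7 -376.2    5. ]
spacer [ 466.  -276.2   40. ]
stand [479.1 273.5  14. ]
box [602.6 -45.6  34. ]
glue [ 658.4 -249.9   60. ]
carton [662.3 246.   36. ]
```

View pics/top0c.png

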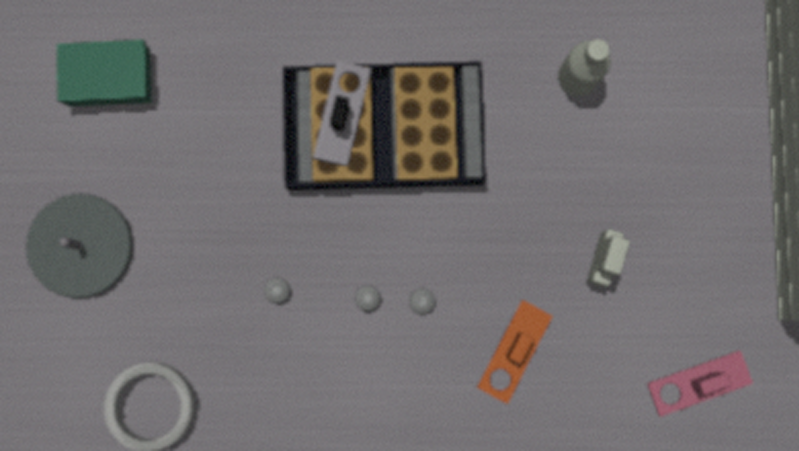

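```bash
cat >> h.py <<'E'
def yaw(): 
    o=r.get_obs(); return R.from_euler('xyz',o['tcp_rot']).as_matrix()
def plan(pos,yw=None,jaw=1,step=0.9,n=None):
    "print rows (8 per call) taking the tool, pointing down, to pos/yaw from the measured pose"
    o=r.get_obs(); M=R.from_euler('xyz',o['tcp_rot']).as_matrix(); y0=np.arctan2(M[1,0],M[0,0])
    d=np.array(pos,float)-o['tool_pos']; dy=0 if yw is None else (yw-y0+np.pi)%(2*np.pi)-np.pi
    k=n or max(int(np.ceil(np.linalg.norm(d)/40/step)),int(np.ceil(abs(dy)/0.115)),1)
    y=y0
    rows=[]
    for i in range(k):
        e=d/k/40; c,s=np.cos(y),np.sin(y)
        rows.append('{"jaw":%g,"travel":[%.2f,%.2f,%.2f],"delta_rot":[0,0,%.3f]}'%(jaw,c*e[0]+s*e[1],s*e[0]-c*e[1],-e[2],-dy/k/1.5)); y+=dy/k
    print('t',round(o['time'],2),'pos',o['tool_pos'].round(1),'yaw',round(y0,3),'force',o['force'].round(1),'gap',round(o['finger_gap'],1),'rows',k)
    print('\n'.join(rows[:1]+(['...x%d'%k] if dy==0 else rows[1:])))
E
python3 -c "
from h import *
plan([570,-25,190],-0.2)"
```

```text
t 1.1 pos [ 234.8 -469.5  210.7] yaw 0.464 force [ 0.4  0.1 -0.3] gap 85.4 rows 16
{"jaw":1,"travel":[0.78,-0.39,0.03],"delta_rot":[0,0,0.028]}
{"jaw":1,"travel":[0.76,-0.42,0.03],"delta_rot":[0,0,0.028]}
{"jaw":1,"travel":[0.74,-0.45,0.03],"delta_rot":[0,0,0.028]}
{"jaw":1,"travel":[0.73,-0.48,0.03],"delta_rot":[0,0,0.028]}
{"jaw":1,"travel":[0.70,-0.51,0.03],"delta_rot":[0,0,0.028]}
{"jaw":1,"travel":[0.68,-0.54,0.03],"delta_rot":[0,0,0.028]}
{"jaw":1,"travel":[0.66,-0.57,0.03],"delta_rot":[0,0,0.028]}
{"jaw":1,"travel":[0.64,-0.59,0.03],"delta_rot":[0,0,0.028]}
{"jaw":1,"travel":[0.61,-0.62,0.03],"delta_rot":[0,0,0.028]}
{"jaw":1,"travel":[0.58,-0.64,0.03],"delta_rot":[0,0,0.028]}
{"jaw":1,"travel":[0.56,-0.67,0.03],"delta_rot":[0,0,0.028]}
{"jaw":1,"travel":[0.53,-0.69,0.03],"delta_rot":[0,0,0.028]}
{"jaw":1,"travel":[0.50,-0.71,0.03],"delta_rot":[0,0,0.028]}
{"jaw":1,"travel":[0.47,-0.73,0.03],"delta_rot":[0,0,0.028]}
{"jaw":1,"travel":[0.44,-0.75,0.03],"delta_rot":[0,0,0.028]}
{"jaw":1,"travel":[0.41,-0.77,0.03],"delta_rot":[0,0,0.028]}
```

>>> arm_command([
  {"jaw": 1, "travel": [0.78, -0.39, 0.03], "delta_rot": [0, 0, 0.028]},
  {"jaw": 1, "travel": [0.76, -0.42, 0.03], "delta_rot": [0, 0, 0.028]},
  {"jaw": 1, "travel": [0.74, -0.45, 0.03], "delta_rot": [0, 0, 0.028]},
  {"jaw": 1, "travel": [0.73, -0.48, 0.03], "delta_rot": [0, 0, 0.028]},
  {"jaw": 1, "travel": [0.7, -0.51, 0.03], "delta_rot": [0, 0, 0.028]},
  {"jaw": 1, "travel": [0.68, -0.54, 0.03], "delta_rot": [0, 0, 0.028]},
  {"jaw": 1, "travel": [0.66, -0.57, 0.03], "delta_rot": [0, 0, 0.028]},
  {"jaw": 1, "travel": [0.64, -0.59, 0.03], "delta_rot": [0, 0, 0.028]},
])

```text
time: 1.77
tool_pos: [403.4, -246.0, 201.3]
tcp_rot: [3.141, -0.0, 0.126]
force: [0.2, -0.5, 0.4]
finger_gap: 85.3
grasp_force: 0.0
```

>>> arm_command([
  {"jaw": 1, "travel": [0.61, -0.62, 0.03], "delta_rot": [0, 0, 0.028]},
  {"jaw": 1, "travel": [0.58, -0.64, 0.03], "delta_rot": [0, 0, 0.028]},
  {"jaw": 1, "travel": [0.56, -0.67, 0.03], "delta_rot": [0, 0, 0.028]},
  {"jaw": 1, "travel": [0.53, -0.69, 0.03], "delta_rot": [0, 0, 0.028]},
  {"jaw": 1, "travel": [0.5, -0.71, 0.03], "delta_rot": [0, 0, 0.028]},
  {"jaw": 1, "travel": [0.47, -0.73, 0.03], "delta_rot": [0, 0, 0.028]},
  {"jaw": 1, "travel": [0.44, -0.75, 0.03], "delta_rot": [0, 0, 0.028]},
  {"jaw": 1, "travel": [0.41, -0.77, 0.03], "delta_rot": [0, 0, 0.028]},
])

```text
time: 2.43
tool_pos: [566.0, -65.7, 191.8]
tcp_rot: [-3.106, 0.001, -0.134]
force: [0.2, 0.5, 0.2]
finger_gap: 85.2
grasp_force: 0.0
```

Run:
```python
from h import *
C=save('wrist','w1.png',None,1.4)
np.savez('C1',R=C[1],p=C[2])
o=r.get_obs();print(o['tool_pos'].round(1),o['tcp_rot'].round(3))
for t in ['gauge','gauge_eye','giftbox','tray','gap_wide','gap_narrow']:
    print(t,[(np.round(d['bbox']).astype(int).tolist(),round(d['p'],2)) for d in nets.boxes_of('wrist',t)[:4]])
```

```text
[568.3 -66.7 191. ] [-3.105  0.    -0.136]
gauge [([356, 274, 416, 345], 0.85), ([483, 293, 559, 343], 0.77), ([194, 95, 234, 202], 0.58)]
gauge_eye [([194, 95, 233, 204], 0.83), ([486, 296, 560, 341], 0.61)]
giftbox []
tray [([176, 102, 258, 215], 0.84)]
gap_wide [([260, 92, 280, 205], 0.58)]
gap_narrow [([164, 109, 200, 217], 0.61)]
```

View pics/w1.png

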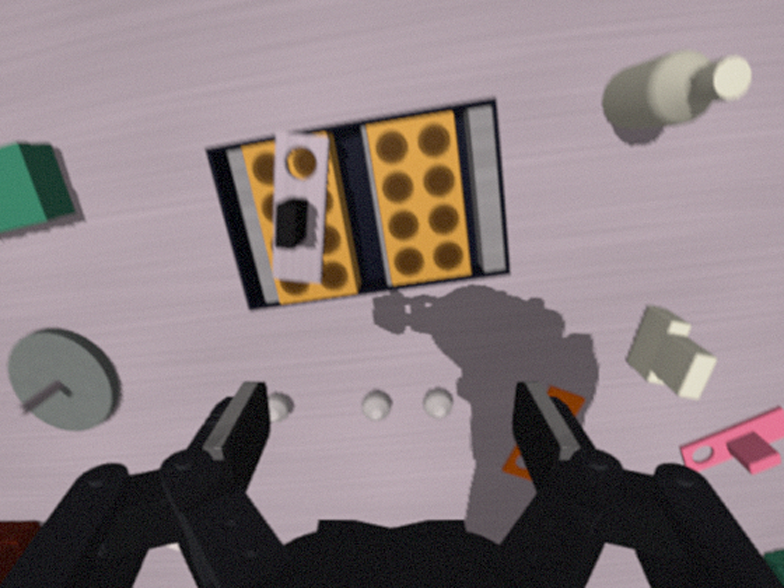

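Run:
```python
from h import *
z=np.load('C1.npz'); C=(optics.camera_info('wrist'),z['R'],z['p']); s=1.4
f=lambda u,zz:pix2w(C,np.array(u)/s,zz)
rim=np.array([f(u,34) for u in [(208,149),(495,99),(509,272),(250,308)]]); print('rim',rim[:,:2].round(1).tolist(),rim.mean(0).round(1))
e=rim[0]-rim[1]; e2=rim[3]-rim[2]; m=e+e2; print('len',np.linalg.norm(e),np.linalg.norm(e2),np.linalg.norm(rim[0]-rim[3]),np.linalg.norm(rim[1]-rim[2]),'boxyaw',np.arctan2(m[1],m[0])-np.pi/2)
pl=np.array([f(u,48) for u in [(277,131),(329,135),(322,283),(272,278)]]); print('plate c',pl.mean(0).round(1)); a=pl[0]+pl[1]-pl[2]-pl[3]; print('gyaw',np.arctan2(a[1],a[0]),np.linalg.norm(a)/2)
ey=f((302,162),48); c=pl.mean(0); u=a/np.linalg.norm(a); print('eye',ey.round(1),'eye pred',(c+33*u).round(1),'grip',(c-5*u).round(1))
print('post foot',f((66,378),14),'sweets',[f(u,11)[:2].round() for u in [(280,407),(377,404),(438,402)]], 'spacer',f((670,355),40))
# top cam cross checks
T=cam('top'); g=lambda u,zz:pix2w(T,np.array(u)/2.05+[90,110],zz)
t=np.array([g(u,34) for u in [(284,68),(482,63),(486,184),(290,188)]]); print('rim top',t[:,:2].round(1).tolist(),t.mean(0).round(1))
print('stand disc c',g((79.5,245.5),14),'post tip',g((64,242),63),'foot',g((84,256),14)); print('gauge c top',np.mean([g(u,48) for u in [(337,61),(371,66),(345,164),(314,157)]],0).round(1))
plan([600,-20,150],-0.22)
```

```text
rim [[668.4, 59.2], [672.8, -146.3], [549.1, -149.1], [544.6, 57.1]] [608.8 -44.8  34. ]
len 205.58182790174206 206.30786372409364 123.8270218752307 123.7594830405313 boxyaw 0.021664187940505286
plate c [617.2  -2.4  48. ]
gyaw -0.23984603472854085 104.6267837882976
eye [649.5 -10.6  48. ] eye pred [649.3 -10.3  48. ] grip [612.3  -1.3  48. ]
post foot [489.61149015 265.66889502  14.        ] sweets [array([436.,  63.]), array([430., -28.]), array([426., -84.])] spacer [ 465.28563437 -275.03370296   40.        ]
rim top [[666.1, 58.5], [670.4, -149.7], [542.1, -152.0], [539.0, 51.6]] [604.4 -47.9  34. ]
stand disc c [481.79374505 273.99957763  14.        ] post tip [481.8164046  274.79718173  63.        ] foot [470.73448362 269.00170091  14.        ]
gauge c top [616.2  -2.8  48. ]
t 2.78 pos [564.  -69.1 192.3] yaw -0.14 force [-1.2 -0.1 -0.3] gap 85.6 rows 3
{"jaw":1,"travel":[0.24,-0.45,0.35],"delta_rot":[0,0,0.018]}
{"jaw":1,"travel":[0.23,-0.45,0.35],"delta_rot":[0,0,0.018]}
{"jaw":1,"travel":[0.22,-0.46,0.35],"delta_rot":[0,0,0.018]}
```

```bash
cat >> h.py <<'E'
def plan(pos,yw=None,jaw=1,step=0.8,n=None):
    o=r.get_obs(); M=R.from_euler('xyz',o['tcp_rot']); A=M.as_matrix(); y0=np.arctan2(A[1,0],A[0,0])
    G=R.from_euler('xyz',[np.pi,0,y0 if yw is None else yw]); w=(M.inv()*G).as_rotvec()
    d=np.array(pos,float)-o['tool_pos']
    k=n or max(int(np.ceil(np.linalg.norm(d)/40/step)),int(np.ceil(np.linalg.norm(w)/0.1)),1)
    print('t',round(o['time'],2),'pos',o['tool_pos'].round(1),'rpy',o['tcp_rot'].round(3),'force',o['force'].round(1),'gap',round(o['finger_gap'],1),'gf',round(o['grasp_force'],1),'rows',k)
    for i in range(k):
        e=(M*R.from_rotvec(w*i/k)).inv().apply(d/k/40); q=w/k/1.5
        print('{"jaw":%g,"travel":[%.2f,%.2f,%.2f],"delta_rot":[%.3f,%.3f,%.3f]}'%(jaw,*e,*q))
        if np.linalg.norm(w)<.05: print('...x',k); break
E
python3 -c "
from h import *
plan([612,-1.5,130],-0.24,jaw=0.2)"
```

```text
t 2.78 pos [564.  -69.1 192.3] rpy [-3.108e+00  1.000e-03 -1.400e-01] force [-1.2 -0.1 -0.3] gap 85.6 gf 0.0 rows 4
{"jaw":0.2,"travel":[0.24,-0.45,0.40],"delta_rot":[-0.006,0.000,0.017]}
{"jaw":0.2,"travel":[0.23,-0.46,0.40],"delta_rot":[-0.006,0.000,0.017]}
{"jaw":0.2,"travel":[0.22,-0.46,0.40],"delta_rot":[-0.006,0.000,0.017]}
{"jaw":0.2,"travel":[0.20,-0.47,0.39],"delta_rot":[-0.006,0.000,0.017]}
```

>>> arm_command([
  {"jaw": 0.2, "travel": [0.24, -0.45, 0.4], "delta_rot": [-0.006, 0, 0.017]},
  {"jaw": 0.2, "travel": [0.23, -0.46, 0.4], "delta_rot": [-0.006, 0, 0.017]},
  {"jaw": 0.2, "travel": [0.22, -0.46, 0.4], "delta_rot": [-0.006, 0, 0.017]},
  {"jaw": 0.2, "travel": [0.2, -0.47, 0.39], "delta_rot": [-0.006, 0, 0.017]},
  {"jaw": 0.2, "travel": [0, 0, 0], "delta_rot": [0, 0, 0]},
  {"jaw": 0.2, "travel": [0, 0, 0], "delta_rot": [0, 0, 0]},
  {"jaw": 0.2, "travel": [0, 0, 0], "delta_rot": [0, 0, 0]},
  {"jaw": 0.2, "travel": [0, 0, 0], "delta_rot": [0, 0, 0]},
])

```text
time: 3.45
tool_pos: [601.4, -63.1, 132.7]
tcp_rot: [-3.092, 0.004, -0.13]
force: [-0.5, -0.4, -0.1]
finger_gap: 51.3
grasp_force: 0.0
```

Run:
```python
from h import *
C=save('wrist','w2.png',None,1.4)
np.savez('C2',R=C[1],p=C[2])
plan([612,-1.5,54],-0.24,jaw=0.2)
for P in [(612,-1.5,84),(649,-10.5,48)]: print(w2pix(C,P)*1.4)
```

```text
t 3.5 pos [601.5 -63.1 132.7] rpy [-3.092  0.004 -0.13 ] force [0.4 0.1 0.3] gap 51.1 gf 0.0 rows 4
{"jaw":0.2,"travel":[0.02,-0.37,0.51],"delta_rot":[-0.008,0.001,0.018]}
{"jaw":0.2,"travel":[0.01,-0.37,0.51],"delta_rot":[-0.008,0.001,0.018]}
{"jaw":0.2,"travel":[-0.00,-0.38,0.50],"delta_rot":[-0.008,0.001,0.018]}
{"jaw":0.2,"travel":[-0.02,-0.38,0.50],"delta_rot":[-0.008,0.001,0.018]}
[277.5317879  310.61025182]
[297.30938425 227.50872596]
```

View pics/w2.png

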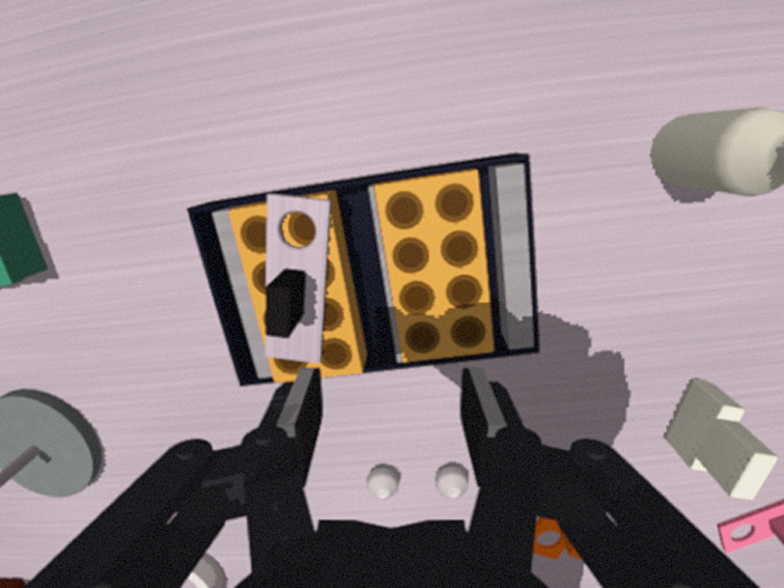

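Run:
```python
from h import *
o=r.get_obs(); print(o['joint_pos'].round(3),o['dq'].round(3),o['tau'].round(1),o['force'],o['wrist_torque'])
```

```text
[-0.131  0.289 -0.009  1.277  0.05   3.141] [ 0.002  0.     0.    -0.006  0.001  0.   ] [ -0.  -53.3  34.8   0.1   0.2   0. ] [0.41956201 0.12923069 0.30197461] [-0.04138377  0.03841823 -0.00847409]
```

>>> arm_command([
  {"jaw": 0.2, "travel": [0, -0.4, 0], "delta_rot": [0, 0, 0]},
  {"jaw": 0.2, "travel": [0, -0.4, 0], "delta_rot": [0, 0, 0]},
  {"jaw": 0.2, "travel": [0, 0, 0], "delta_rot": [0, 0, 0]},
  {"jaw": 0.2, "travel": [0, 0, 0], "delta_rot": [0, 0, 0]},
  {"jaw": 0.2, "travel": [0, 0, 0], "delta_rot": [0, 0, 0]},
  {"jaw": 0.2, "travel": [0, 0, 0], "delta_rot": [0, 0, 0]},
  {"jaw": 0.2, "travel": [0, 0, 0], "delta_rot": [0, 0, 0]},
  {"jaw": 0.2, "travel": [0, 0, 0], "delta_rot": [0, 0, 0]},
])

```text
time: 4.17
tool_pos: [603.6, -45.1, 133.0]
tcp_rot: [-3.08, 0.006, -0.106]
force: [0.5, 0.7, 0.4]
finger_gap: 50.8
grasp_force: 0.0
```

Run:
```python
from h import *
o=r.get_obs(); print(o['joint_pos'].round(3),o['dq'].round(3),o['tau'].round(1),o['tool_pos'],o['tcp_rot'])
```

```text
[-0.107  0.292 -0.005  1.28   0.061  3.141] [ 0.     0.    -0.    -0.001 -0.001  0.001] [  0.1 -53.9  35.    0.1   0.2  -0. ] [603.60809799 -45.1032216  132.98407892] [-3.08035762  0.00569569 -0.10557069]
```

>>> arm_command([
  {"jaw": 0, "travel": [0, 0, 0], "delta_rot": [0, 0, -0.08]},
  {"jaw": 0, "travel": [0, 0, 0], "delta_rot": [0, 0, -0.08]},
  {"jaw": 0, "travel": [0, 0, 0], "delta_rot": [0, 0, -0.08]},
  {"jaw": 0, "travel": [0, 0, 0], "delta_rot": [0, 0, -0.08]},
  {"jaw": 0, "travel": [0, 0, 0], "delta_rot": [0, 0, -0.08]},
  {"jaw": 0, "travel": [0, 0, 0], "delta_rot": [0, 0, -0.08]},
  {"jaw": 0, "travel": [0, 0, 0], "delta_rot": [0, 0, -0.08]},
  {"jaw": 0, "travel": [0, 0, 0], "delta_rot": [0, 0, -0.08]},
])

```text
time: 4.83
tool_pos: [603.6, -45.1, 133.0]
tcp_rot: [-3.102, -0.047, 0.859]
force: [-0.1, 0.6, 0.6]
finger_gap: 42.8
grasp_force: 0.0
```

>>> arm_command([
  {"jaw": 0, "travel": [0, 0, 0], "delta_rot": [0, 0, -0.08]},
  {"jaw": 0, "travel": [0, 0, 0], "delta_rot": [0, 0, -0.08]},
  {"jaw": 0, "travel": [0, 0, 0], "delta_rot": [0, 0, -0.08]},
  {"jaw": 0, "travel": [0, 0, 0], "delta_rot": [0, 0, -0.08]},
  {"jaw": 0, "travel": [0, 0, 0], "delta_rot": [0, 0, -0.08]},
  {"jaw": 0, "travel": [0, 0, 0], "delta_rot": [0, 0, -0.08]},
  {"jaw": 0, "travel": [0, 0, 0], "delta_rot": [0, 0, -0.08]},
  {"jaw": 0, "travel": [0, 0, 0], "delta_rot": [0, 0, -0.08]},
])

```text
time: 5.5
tool_pos: [603.6, -45.1, 133.0]
tcp_rot: [3.126, -0.059, 1.821]
force: [-0.8, -0.2, 0.3]
finger_gap: 42.8
grasp_force: 0.0
```

>>> arm_command([
  {"jaw": 0, "travel": [0, 0, 0], "delta_rot": [0, 0, -0.08]},
  {"jaw": 0, "travel": [0, 0, 0], "delta_rot": [0, 0, -0.08]},
  {"jaw": 0, "travel": [0, 0, 0], "delta_rot": [0, 0, -0.08]},
  {"jaw": 0, "travel": [0, 0, 0], "delta_rot": [0, 0, -0.08]},
  {"jaw": 0, "travel": [0, 0, 0], "delta_rot": [0, 0, -0.08]},
  {"jaw": 0, "travel": [0, 0, 0], "delta_rot": [0, 0, -0.08]},
  {"jaw": 0, "travel": [0, 0, 0], "delta_rot": [0, 0, -0.08]},
  {"jaw": 0, "travel": [0, 0, 0], "delta_rot": [0, 0, -0.08]},
])

```text
time: 6.17
tool_pos: [603.6, -45.1, 133.0]
tcp_rot: [3.084, -0.021, 2.781]
force: [0.2, -0.1, 0.5]
finger_gap: 42.9
grasp_force: 0.0
```

Run:
```python
from h import *
plan([612,-1.5,110],2.90,jaw=0,n=4)
```

```text
t 6.17 pos [603.6 -45.1 133. ] rpy [ 3.084 -0.021  2.781] force [ 0.2 -0.1  0.5] gap 42.9 gf 0.0 rows 4
{"jaw":0,"travel":[0.04,0.26,0.16],"delta_rot":[0.010,-0.003,-0.020]}
{"jaw":0,"travel":[0.04,0.27,0.16],"delta_rot":[0.010,-0.003,-0.020]}
{"jaw":0,"travel":[0.03,0.27,0.15],"delta_rot":[0.010,-0.003,-0.020]}
{"jaw":0,"travel":[0.02,0.27,0.15],"delta_rot":[0.010,-0.003,-0.020]}
```

>>> arm_command([
  {"jaw": 0, "travel": [0.04, 0.26, 0.16], "delta_rot": [0.01, -0.003, -0.02]},
  {"jaw": 0, "travel": [0.04, 0.27, 0.16], "delta_rot": [0.01, -0.003, -0.02]},
  {"jaw": 0, "travel": [0.03, 0.27, 0.15], "delta_rot": [0.01, -0.003, -0.02]},
  {"jaw": 0, "travel": [0.02, 0.27, 0.15], "delta_rot": [0.01, -0.003, -0.02]},
  {"jaw": 0, "travel": [0, 0, 0], "delta_rot": [0, 0, 0]},
  {"jaw": 0, "travel": [0, 0, 0], "delta_rot": [0, 0, 0]},
  {"jaw": 0, "travel": [0, 0, 0], "delta_rot": [0, 0, 0]},
  {"jaw": 0, "travel": [0, 0, 0], "delta_rot": [0, 0, 0]},
])

```text
time: 6.83
tool_pos: [612.4, -2.5, 110.3]
tcp_rot: [-3.141, 0.001, 2.893]
force: [-0.1, 0.3, 0.1]
finger_gap: 42.8
grasp_force: 0.0
```

Run:
```python
from h import *
C=save('wrist','w3.png',None,1.4)
np.savez('C3',R=C[1],p=C[2])
plan([612,-1.5,54],2.90,jaw=0)
for P in [(612,-1.5,84),(649,-10.5,48)]: print(w2pix(C,P)*1.4)
```

```text
t 6.88 pos [612.4  -2.6 110.3] rpy [-3.141e+00  1.000e-03  2.893e+00] force [ 0.8 -0.5  0.1] gap 42.6 gf 0.0 rows 2
{"jaw":0,"travel":[0.01,0.01,0.70],"delta_rot":[-0.000,0.000,-0.002]}
...x 2
[393.02238998 331.67869409]
[393.31723777 366.6353408 ]
```

View pics/w3.png

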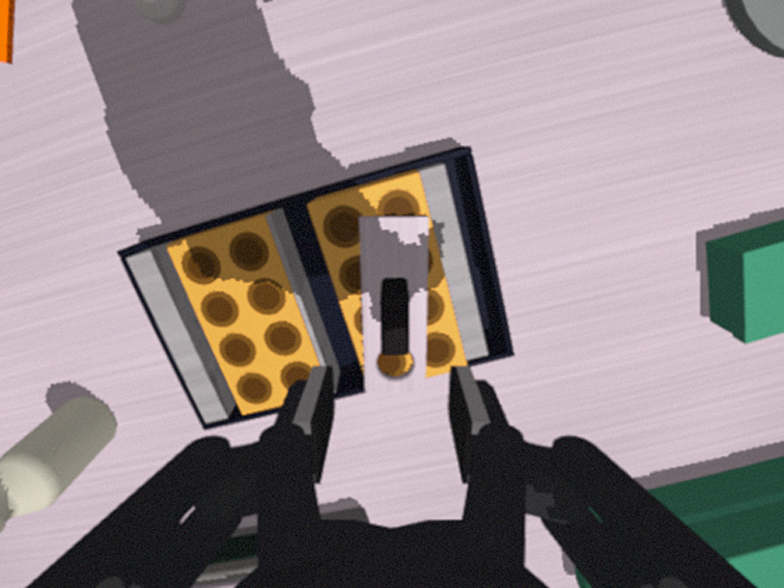

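>>> arm_command([
  {"jaw": 0, "travel": [0.01, 0.01, 0.47], "delta_rot": [0, 0, 0]},
  {"jaw": 0, "travel": [0.01, 0.01, 0.47], "delta_rot": [0, 0, 0]},
  {"jaw": 0, "travel": [0, 0.0, 0.46], "delta_rot": [0, 0, 0]},
  {"jaw": 0, "travel": [0, 0, 0], "delta_rot": [0, 0, 0]},
  {"jaw": -0.9, "travel": [0, 0, 0], "delta_rot": [0, 0, 0]},
  {"jaw": -0.9, "travel": [0, 0, 0], "delta_rot": [0, 0, 0]},
  {"jaw": -0.9, "travel": [0, 0, 0], "delta_rot": [0, 0, 0]},
  {"jaw": -0.9, "travel": [0, 0, 0], "delta_rot": [0, 0, 0]},
], newtons=60)

```text
time: 7.55
tool_pos: [612.7, -1.0, 55.5]
tcp_rot: [-3.141, 0.003, 2.894]
force: [-0.1, 0.4, 2.6]
finger_gap: 11.7
grasp_force: 61.8
```

>>> arm_command([
  {"jaw": -0.9, "travel": [0, 0, 0], "delta_rot": [0, 0, 0]},
  {"jaw": -0.9, "travel": [0, 0, 0], "delta_rot": [0, 0, 0]},
  {"jaw": -0.9, "travel": [0, 0, -0.2], "delta_rot": [0, 0, 0]},
  {"jaw": -0.9, "travel": [0, 0, -0.4], "delta_rot": [0, 0, 0]},
  {"jaw": -0.9, "travel": [0, 0, -0.6], "delta_rot": [0, 0, 0]},
  {"jaw": -0.9, "travel": [0, 0, -0.6], "delta_rot": [0, 0, 0]},
  {"jaw": -0.9, "travel": [0, 0, -0.6], "delta_rot": [0, 0, 0]},
  {"jaw": -0.9, "travel": [0, 0, -0.2], "delta_rot": [0, 0, 0]},
])

```text
time: 8.22
tool_pos: [612.8, -0.7, 161.8]
tcp_rot: [3.141, 0.004, 2.895]
force: [-0.3, 0.4, -0.4]
finger_gap: 11.7
grasp_force: 61.4
```

Run:
```python
from h import *
# scene cam: stand position cross-check
for n in ('top','scene'):
    C=cam(n); im=optics.snapshot(n); cv2.imwrite('pics/%s1.png'%n,im[:,:,::-1])
    b=[d for d in nets.boxes_of(n,'post_foot')][:2]; print(n,[(np.round(d['bbox'],1).tolist(),round(d['p'],2)) for d in b])
T=cam('top'); S=cam('scene')
for P in [(481.8,274,14),(481.8,274.4,63)]: print(w2pix(T,P),w2pix(S,P))
i1=cv2.imread('pics/top1.png')[195:270,85:175]; i2=cv2.imread('pics/scene1.png')[235:310,370:460]
cv2.imwrite('pics/stand.png',np.hstack([cv2.resize(i,None,fx=4.4,fy=4.4,interpolation=cv2.INTER_CUBIC) for i in (i1,i2)]))
print(r.get_obs()['tool_pos'],r.get_obs()['finger_gap'],r.get_obs()['grasp_force'],r.get_obs()['force'])
```

```text
top [([102.9, 203.7, 156.1, 257.1], 0.82), ([375.9, 223.7, 397.0, 245.9], 0.26)]
scene [([388.7, 255.5, 437.7, 294.0], 0.61), ([202.3, 175.9, 220.2, 205.7], 0.29)]
[128.78036902 229.75319741] [409.70130696 272.85688977]
[121.41341963 228.05566795] [414.58189252 262.70913389]
[611.18867207  -0.71015029 156.61952203] 11.927152726015255 61.36428952217102 [-0.65444479  0.33604927 -1.644307  ]
```

View pics/stand.png

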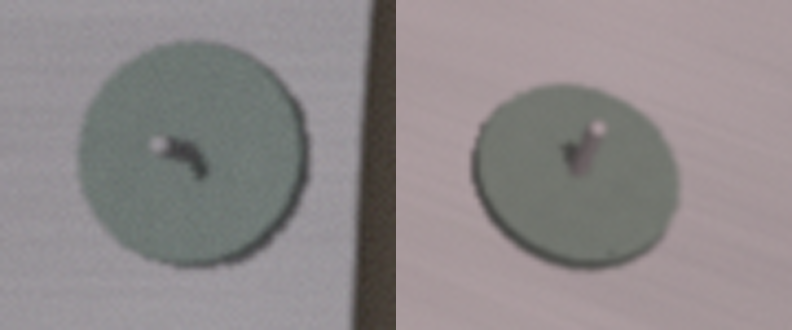

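Run:
```python
from h import *
S=cam('scene'); print('scene tip',pix2w(S,(415.7,264.1),61).round(1),'disc',pix2w(S,(411.1,273.9),14).round(1)); T=cam('top'); print('top tip',pix2w(T,(121.1,228),61).round(1),pix2w(T,(128.4,229.8),14).round(1))
plan([444,283,110],2.895,jaw=-0.9)
```

```text
scene tip [483.1 277.8  61. ] disc [483.2 277.8  14. ]
top tip [482.1 275.7  61. ] [481.7 274.8  14. ]
t 8.42 pos [611.2  -0.7 156.6] rpy [-3.140e+00 -1.000e-03  2.895e+00] force [-0.7  0.3 -1.6] gap 11.9 gf 61.4 rows 11
{"jaw":-0.9,"travel":[0.53,0.53,0.11],"delta_rot":[-0.000,-0.000,-0.000]}
...x 11
```

>>> arm_command([
  {"jaw": -0.9, "travel": [0.2, 0.2, 0], "delta_rot": [0, 0, 0]},
  {"jaw": -0.9, "travel": [0.4, 0.4, 0.04], "delta_rot": [0, 0, 0]},
  {"jaw": -0.9, "travel": [0.5, 0.5, 0.1], "delta_rot": [0, 0, 0]},
  {"jaw": -0.9, "travel": [0.5, 0.5, 0.1], "delta_rot": [0, 0, 0]},
  {"jaw": -0.9, "travel": [0.5, 0.5, 0.1], "delta_rot": [0, 0, 0]},
  {"jaw": -0.9, "travel": [0.5, 0.5, 0.1], "delta_rot": [0, 0, 0]},
  {"jaw": -0.9, "travel": [0.5, 0.5, 0.1], "delta_rot": [0, 0, 0]},
  {"jaw": -0.9, "travel": [0.5, 0.5, 0.1], "delta_rot": [0, 0, 0]},
])

```text
time: 9.08
tool_pos: [504.8, 175.2, 130.2]
tcp_rot: [-3.139, -0.002, 2.895]
force: [-0.4, 1.1, -1.3]
finger_gap: 11.6
grasp_force: 61.4
```

>>> arm_command([
  {"jaw": -0.9, "travel": [0.5, 0.5, 0.1], "delta_rot": [0, 0, 0]},
  {"jaw": -0.9, "travel": [0.5, 0.5, 0.1], "delta_rot": [0, 0, 0]},
  {"jaw": -0.9, "travel": [0.5, 0.5, 0.1], "delta_rot": [0, 0, 0]},
  {"jaw": -0.9, "travel": [0.4, 0.43, 0.1], "delta_rot": [0, 0, 0]},
  {"jaw": -0.9, "travel": [0.2, 0.3, 0.1], "delta_rot": [0, 0, 0]},
  {"jaw": -0.9, "travel": [0.1, 0.05, 0.1], "delta_rot": [0, 0, 0]},
  {"jaw": -0.9, "travel": [0, 0, 0], "delta_rot": [0, 0, 0]},
  {"jaw": -0.9, "travel": [0, 0, 0], "delta_rot": [0, 0, 0]},
])

```text
time: 9.75
tool_pos: [443.3, 283.4, 106.9]
tcp_rot: [-3.139, -0.001, 2.895]
force: [-0.4, 0.8, -0.9]
finger_gap: 11.9
grasp_force: 61.4
```

Run:
```python
from h import *
o=r.get_obs(); print(o['time'],o['tool_pos'],o['tcp_rot'],o['force'])
C=save('wrist','w4.png'); np.savez('C4',R=C[1],p=C[2])
S=save('scene','s4.png'); 
M=R.from_euler('xyz',o['tcp_rot']); eye=o['tool_pos']+M.apply([-38,0,12]); print('eye',eye,'scene',w2pix(S,eye),'wrist',w2pix(C,eye),'tip w',w2pix(C,(482.5,276.5,61)),'tip s',w2pix(S,(482.5,276.5,61)))
u,v=w2pix(S,eye).astype(int); s=cv2.imread('pics/s4.png')[v-28:v+42,u-35:u+35]; w=cv2.imread('pics/w4.png')[110:330,170:390]
cv2.imwrite('pics/m4.png',np.hstack([cv2.resize(s,(400,400),interpolation=cv2.INTER_CUBIC),cv2.resize(w,(400,400),interpolation=cv2.INTER_CUBIC)])); print('s origin',u-35,v-28)
```

```text
9.75 [443.30002823 283.37752066 106.94504283] [-3.13870211e+00 -1.01888090e-03  2.89502944e+00] [-0.40316611  0.83915472 -0.93480956]
eye [480.13045124 274.07211473  94.90638172] scene [417.88716911 255.03188242] wrist [279.47662489 298.93924415] tip w [283.35684028 274.83182619] tip s [415.19547222 263.70119487]
s origin 382 227
```

View pics/m4.png

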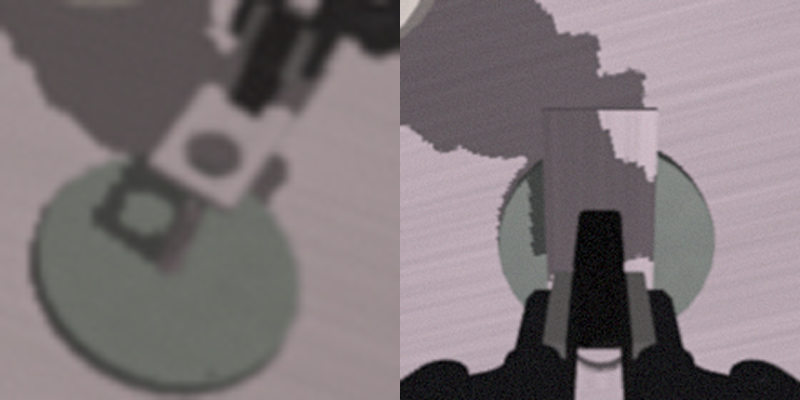

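Run:
```python
from h import *
S=cam('scene'); print([pix2w(S,(419.5,254.1),z).round(1) for z in (95,97,99)])
# wrist: plate near end (x=-47) edge and sides in w4
z=np.load('C4.npz'); C=(optics.camera_info('wrist'),z['R'],z['p']); f=lambda u:pix2w(C,np.array([u[0]-400,u[1]])*220/400+[170,110],99.5)
a=f((543,109)); b=f((658,109)); o=r.get_obs(); M=R.from_euler('xyz',o['tcp_rot']).inv()
for p in (a,b,f((656,240)),f((547,240))): print(M.apply(p-o['tool_pos']).round(1))
```

```text
[array([476.3, 276.8,  95. ]), array([477.7, 276.6,  97. ]), array([479. , 276.5,  99. ])]
[ 50.5 -17.3   8.3]
[50.5 17.9  8.3]
[ 6.7 18.8  8.3]
[  6.6 -17.3   8.3]
```

>>> arm_command([
  {"jaw": -0.9, "travel": [-0.125, 0.065, 0], "delta_rot": [0, 0, 0]},
  {"jaw": -0.9, "travel": [0, 0, 0.2], "delta_rot": [0, 0, 0]},
  {"jaw": -0.9, "travel": [0, 0, 0.2], "delta_rot": [0, 0, 0]},
  {"jaw": -0.9, "travel": [0, 0, 0.2], "delta_rot": [0, 0, 0]},
  {"jaw": -0.9, "travel": [0, 0, 0.2], "delta_rot": [0, 0, 0]},
  {"jaw": -0.9, "travel": [0, 0, 0.2], "delta_rot": [0, 0, 0]},
  {"jaw": -0.9, "travel": [0, 0, 0.1], "delta_rot": [0, 0, 0]},
  {"jaw": -0.9, "travel": [0, 0, 0], "delta_rot": [0, 0, 0]},
])

```text
time: 10.52
tool_pos: [448.9, 284.7, 62.5]
tcp_rot: [-3.139, -0.001, 2.895]
force: [-0.5, -0.1, -1.7]
finger_gap: 12.0
grasp_force: 61.4
```

Run:
```python
from h import *
o=r.get_obs(); print(o['time'],o['tool_pos'],o['tcp_rot'],o['force'],o['wrist_torque'])
S=save('scene','s5.png'); 
s=cv2.imread('pics/s5.png')[225:305,375:455]
cv2.imwrite('pics/m5.png',cv2.resize(s,(480,480),interpolation=cv2.INTER_CUBIC))
```

```text
10.5167 [448.88804827 284.71384799  62.45150612] [-3.13880610e+00 -1.39575470e-03  2.89457909e+00] [-0.47238419 -0.09487352 -1.68890932] [ 0.02066349 -0.01272635  0.01800676]
```

View pics/m5.png

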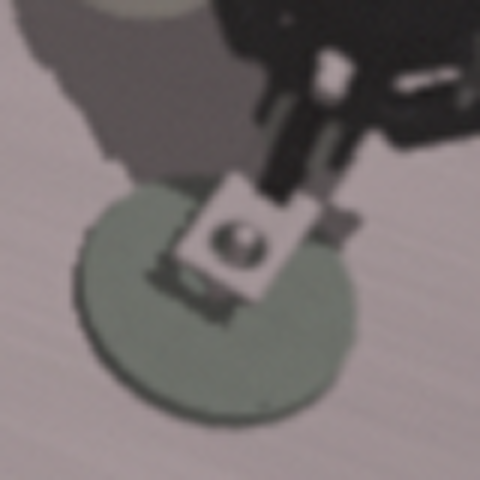

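>>> arm_command([
  {"jaw": -0.9, "travel": [0, 0, 0.2], "delta_rot": [0, 0, 0]},
  {"jaw": -0.9, "travel": [0, 0, 0.2], "delta_rot": [0, 0, 0]},
  {"jaw": -0.9, "travel": [0, 0, 0.2], "delta_rot": [0, 0, 0]},
  {"jaw": -0.9, "travel": [0, 0, 0.15], "delta_rot": [0, 0, 0]},
  {"jaw": -0.9, "travel": [0, 0, 0.07], "delta_rot": [0, 0, 0]},
  {"jaw": -0.9, "travel": [0, 0, 0.04], "delta_rot": [0, 0, 0]},
  {"jaw": -0.9, "travel": [0, 0, 0], "delta_rot": [0, 0, 0]},
  {"jaw": -0.9, "travel": [0, 0, 0], "delta_rot": [0, 0, 0]},
])

```text
time: 11.23
tool_pos: [449.8, 285.3, 29.7]
tcp_rot: [-3.141, 0.0, 2.895]
force: [0.4, 0.2, -1.6]
finger_gap: 11.5
grasp_force: 61.4
```

>>> arm_command([
  {"jaw": -0.9, "travel": [0, 0, 0.05], "delta_rot": [0, 0, 0]},
  {"jaw": -0.9, "travel": [0, 0, 0], "delta_rot": [0, 0, 0]},
  {"jaw": -0.2, "travel": [0, 0, 0], "delta_rot": [0, 0, 0]},
  {"jaw": -0.2, "travel": [0, 0, 0], "delta_rot": [0, 0, 0]},
  {"jaw": -0.2, "travel": [0, 0, 0], "delta_rot": [0, 0, 0]},
  {"jaw": -0.2, "travel": [0, 0, 0], "delta_rot": [0, 0, 0]},
  {"jaw": -0.2, "travel": [0, 0, 0], "delta_rot": [0, 0, 0]},
  {"jaw": -0.2, "travel": [0, 0, 0], "delta_rot": [0, 0, 0]},
])

```text
time: 11.9
tool_pos: [449.8, 285.2, 27.7]
tcp_rot: [-3.141, 0.0, 2.895]
force: [0.2, 0.1, 0.6]
finger_gap: 33.9
grasp_force: 0.0
```

>>> arm_command([
  {"jaw": -0.2, "travel": [0, 0, -0.2], "delta_rot": [0, 0, 0]},
  {"jaw": -0.2, "travel": [0, 0, -0.5], "delta_rot": [0, 0, 0]},
  {"jaw": 0, "travel": [0, 0, -0.8], "delta_rot": [0, 0, 0]},
  {"jaw": 0, "travel": [0, 0, -0.8], "delta_rot": [0, 0, 0]},
  {"jaw": 0, "travel": [0, 0, -0.8], "delta_rot": [0, 0, 0]},
  {"jaw": 0, "travel": [0, 0, -0.8], "delta_rot": [0, 0, 0]},
  {"jaw": 0, "travel": [0, 0, -0.3], "delta_rot": [0, 0, 0]},
  {"jaw": 0, "travel": [0, 0, 0], "delta_rot": [0, 0, 0]},
])

```text
time: 12.57
tool_pos: [451.3, 286.4, 200.2]
tcp_rot: [3.137, 0.005, 2.894]
force: [0.1, 0.2, 0.2]
finger_gap: 42.5
grasp_force: 0.0
```

Run:
```python
from h import *
S=save('scene','s6.png'); T=save('top','t6.png')
s=cv2.imread('pics/s6.png')[235:305,375:445]; t=cv2.imread('pics/t6.png')[205:265,370:430]
sp=cv2.imread('pics/s6.png')[160:220,180:240]
cv2.imwrite('pics/m6.png',np.hstack([cv2.resize(x,(260,260),interpolation=cv2.INTER_CUBIC) for x in (s,t,sp)]))
plan([466,-200,160],None)
```

```text
t 12.67 pos [449.9 285.5 195.9] rpy [-3.141e+00  1.000e-03  2.895e+00] force [ 0.4 -0.1 -1. ] gap 43.1 gf 0.0 rows 16
{"jaw":1,"travel":[-0.21,-0.73,0.06],"delta_rot":[-0.000,0.000,-0.000]}
...x 16
```

View pics/m6.png

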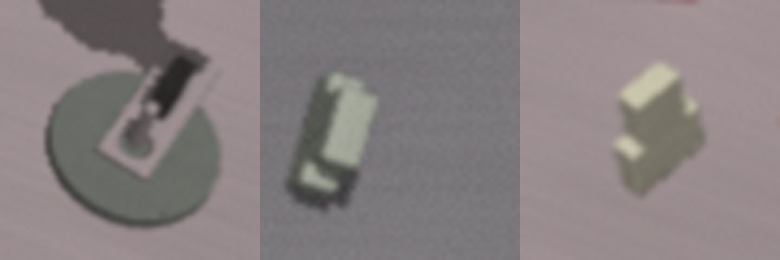

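Run:
```python
from h import *
T=cam('top'); q=np.array([pix2w(T,np.array(u)/4.333+[370,205],80) for u in [(84,86),(118,97),(97,168),(65,156)]]); a=q[0]+q[1]-q[2]-q[3]; print(q.round(1).tolist(),q.mean(0),np.arctan2(a[1],a[0]),np.linalg.norm(a)/2,np.linalg.norm(q[0]-q[1]))
plan([q.mean(0)[0],q.mean(0)[1],160],2.87,n=20)
```

```text
[[484.1, -273.0, 80.0], [478.9, -288.8, 80.0], [445.8, -278.0, 80.0], [451.5, -263.3, 80.0]] [ 465.0663571  -275.76861547   80.        ] -0.3028026128213133 34.446121800405486 16.573988266564033
t 12.67 pos [449.9 285.5 195.9] rpy [-3.141e+00  1.000e-03  2.895e+00] force [ 0.4 -0.1 -1. ] gap 43.1 gf 0.0 rows 20
{"jaw":1,"travel":[-0.19,-0.68,0.05],"delta_rot":[-0.000,0.000,0.001]}
...x 20
```

>>> arm_command([
  {"jaw": 0.2, "travel": [-0.24, -0.85, 0.03], "delta_rot": [0, 0, 0]},
  {"jaw": 0.2, "travel": [-0.24, -0.85, 0.03], "delta_rot": [0, 0, 0]},
  {"jaw": 0.2, "travel": [-0.24, -0.85, 0.03], "delta_rot": [0, 0, 0]},
  {"jaw": 0.2, "travel": [-0.24, -0.85, 0.03], "delta_rot": [0, 0, 0]},
  {"jaw": 0.2, "travel": [-0.24, -0.85, 0.03], "delta_rot": [0, 0, 0]},
  {"jaw": 0.2, "travel": [-0.24, -0.85, 0.03], "delta_rot": [0, 0, 0]},
  {"jaw": 0.2, "travel": [-0.24, -0.85, 0.03], "delta_rot": [0, 0, 0]},
  {"jaw": 0.2, "travel": [-0.24, -0.85, 0.03], "delta_rot": [0, 0, 0]},
])

```text
time: 13.33
tool_pos: [456.3, 1.2, 184.4]
tcp_rot: [-3.14, -0.003, 2.895]
force: [-0.5, -0.2, -0.9]
finger_gap: 51.2
grasp_force: 0.0
```

>>> arm_command([
  {"jaw": 0.2, "travel": [-0.24, -0.85, 0.05], "delta_rot": [0, 0, 0]},
  {"jaw": 0.2, "travel": [-0.24, -0.85, 0.05], "delta_rot": [0, 0, 0]},
  {"jaw": 0.2, "travel": [-0.24, -0.85, 0.05], "delta_rot": [0, 0, 0]},
  {"jaw": 0.2, "travel": [-0.24, -0.85, 0.05], "delta_rot": [0, 0, 0]},
  {"jaw": 0.2, "travel": [-0.24, -0.85, 0.05], "delta_rot": [0, 0, 0]},
  {"jaw": 0.2, "travel": [-0.24, -0.85, 0.05], "delta_rot": [0, 0, 0]},
  {"jaw": 0.2, "travel": [-0.24, -0.85, 0.05], "delta_rot": [0, 0, 0.01]},
  {"jaw": 0.2, "travel": [-0.24, -0.85, 0.05], "delta_rot": [0, 0, 0.02]},
])

```text
time: 14.0
tool_pos: [463.8, -281.0, 168.5]
tcp_rot: [-3.141, -0.003, 2.848]
force: [0.3, 0.2, 0.9]
finger_gap: 51.1
grasp_force: 0.0
```

>>> arm_command([
  {"jaw": 0.2, "travel": [0, 0, 0], "delta_rot": [0, 0, 0]},
  {"jaw": 0.2, "travel": [0, 0, 0], "delta_rot": [0, 0, 0]},
  {"jaw": 0.2, "travel": [0, 0, 0], "delta_rot": [0, 0, 0]},
  {"jaw": 0.2, "travel": [0, 0, 0], "delta_rot": [0, 0, 0]},
  {"jaw": 0.2, "travel": [0, 0, 0], "delta_rot": [0, 0, 0]},
  {"jaw": 0.2, "travel": [0, 0, 0], "delta_rot": [0, 0, 0]},
  {"jaw": 0.2, "travel": [0, 0, 0], "delta_rot": [0, 0, 0]},
  {"jaw": 0.2, "travel": [0, 0, 0], "delta_rot": [0, 0, 0]},
])

```text
time: 14.67
tool_pos: [465.3, -279.2, 170.8]
tcp_rot: [-3.14, 0.001, 2.851]
force: [-0.0, -0.2, 0.0]
finger_gap: 51.2
grasp_force: 0.0
```

Run:
```python
from h import *
C=save('wrist','w7.png'); np.savez('C7',R=C[1],p=C[2])
print([(d['bbox'],d['p']) for d in nets.boxes_of('wrist','spacer')[:2]])
im=np.load('last_wrist.npy'); u,v=w2pix(C,(465,-276,80)).astype(int); print(u,v)
print(im[v,u],im[v-60,u],im[v,u+60]); plan([465,-276,150],2.84,jaw=.2)
k=3;x0,y0=u-110,v-80; cv2.imwrite('pics/m7.png',cv2.resize(im[max(y0,0):y0+190,x0:x0+220,::-1],None,fx=k,fy=k)); print(x0,y0)
```

```text
[([275.5, 158.6, 294.3, 225.9], 0.85)]
282 205
[230 227 213] [96 86 92] [179 164 172]
t 14.77 pos [ 465.2 -279.4  170.8] rpy [-3.14e+00  1.00e-03  2.85e+00] force [-0.4  0.3  1.5] gap 51.8 gf 0.0 rows 1
{"jaw":0.2,"travel":[0.03,0.08,0.52],"delta_rot":[-0.001,0.000,0.007]}
...x 1
172 125
```

View pics/m7.png

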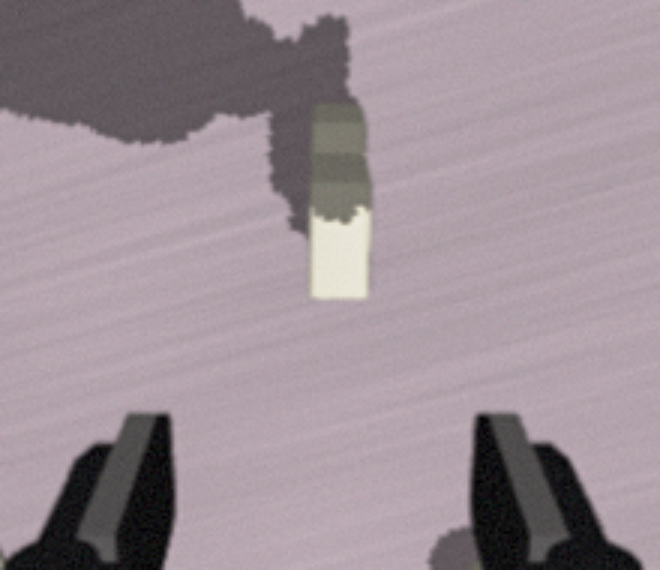

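Run:
```python
from h import *
z=np.load('C7.npz'); C=(optics.camera_info('wrist'),z['R'],z['p'])
q=np.array([pix2w(C,np.array(u)/3+[172,125],80) for u in [(311,181),(371,181),(369,298),(311,298)]]); c=q.mean(0); a=q[2]+q[3]-q[0]-q[1]; print(q.round(1).tolist(),c,np.arctan2(a[1],a[0]),np.linalg.norm(a)/2,np.linalg.norm(q[2]-q[3]))
plan([c[0],c[1],45],2.85,jaw=.2)
```

```text
[[445.7, -276.6, 80.0], [450.6, -260.5, 80.0], [484.3, -270.6, 80.0], [479.4, -286.9, 80.0]] [ 465.02146772 -273.62392276   80.        ] -0.293273802708707 35.23171178110247 16.984607538719196
t 14.77 pos [ 465.2 -279.4  170.8] rpy [-3.14e+00  1.00e-03  2.85e+00] force [-0.4  0.3  1.5] gap 51.8 gf 0.0 rows 4
{"jaw":0.2,"travel":[0.01,0.04,0.79],"delta_rot":[-0.000,0.000,0.000]}
...x 4
```

>>> arm_command([
  {"jaw": 0.2, "travel": [0.04, 0.12, 0.3], "delta_rot": [0, 0, 0]},
  {"jaw": 0.2, "travel": [0, 0, 0.8], "delta_rot": [0, 0, 0]},
  {"jaw": 0.2, "travel": [0, 0, 0.8], "delta_rot": [0, 0, 0]},
  {"jaw": 0.2, "travel": [0, 0, 0.7], "delta_rot": [0, 0, 0]},
  {"jaw": 0.2, "travel": [0, 0, 0.4], "delta_rot": [0, 0, 0]},
  {"jaw": 0.2, "travel": [0, 0, 0.15], "delta_rot": [0, 0, 0]},
  {"jaw": 0.2, "travel": [0, 0, 0], "delta_rot": [0, 0, 0]},
  {"jaw": -0.9, "travel": [0, 0, 0], "delta_rot": [0, 0, 0]},
], newtons=50)

```text
time: 15.43
tool_pos: [465.3, -275.0, 45.4]
tcp_rot: [-3.14, 0.001, 2.85]
force: [0.1, 0.7, 0.3]
finger_gap: 40.7
grasp_force: 0.0
```

>>> arm_command([
  {"jaw": -0.9, "travel": [0, 0, 0], "delta_rot": [0, 0, 0]},
  {"jaw": -0.9, "travel": [0, 0, 0], "delta_rot": [0, 0, 0]},
  {"jaw": -0.9, "travel": [0, 0, 0], "delta_rot": [0, 0, 0]},
  {"jaw": -0.9, "travel": [0, 0, 0], "delta_rot": [0, 0, 0]},
  {"jaw": -0.9, "travel": [0, 0, 0], "delta_rot": [0, 0, 0]},
  {"jaw": -0.9, "travel": [0, 0, 0], "delta_rot": [0, 0, 0]},
  {"jaw": -0.9, "travel": [0, 0, 0], "delta_rot": [0, 0, 0]},
  {"jaw": -0.9, "travel": [0, 0, 0], "delta_rot": [0, 0, 0]},
])

```text
time: 16.1
tool_pos: [466.2, -275.4, 46.4]
tcp_rot: [-3.14, 0.004, 2.85]
force: [0.3, -0.2, 6.6]
finger_gap: 16.8
grasp_force: 50.9
```

>>> arm_command([
  {"jaw": -0.9, "travel": [0, 0, -0.2], "delta_rot": [0, 0, 0]},
  {"jaw": -0.9, "travel": [0, 0, -0.5], "delta_rot": [0, 0, 0]},
  {"jaw": -0.9, "travel": [0, 0, -0.7], "delta_rot": [0, 0, 0]},
  {"jaw": -0.9, "travel": [0, 0, -0.6], "delta_rot": [0, 0, 0]},
  {"jaw": -0.9, "travel": [0, 0, -0.4], "delta_rot": [0, 0, 0]},
  {"jaw": -0.9, "travel": [0, 0, -0.1], "delta_rot": [0, 0, 0]},
  {"jaw": -0.9, "travel": [0, 0, 0], "delta_rot": [0, 0, 0]},
  {"jaw": -0.9, "travel": [0, 0, 0], "delta_rot": [0, 0, 0]},
])

```text
time: 16.77
tool_pos: [464.6, -274.5, 143.9]
tcp_rot: [-3.141, -0.001, 2.849]
force: [0.6, -0.1, -1.7]
finger_gap: 16.5
grasp_force: 50.0
```

Run:
```python
from h import *
plan([607,-45,145],3.157,jaw=-.9,n=10)
```

```text
t 16.77 pos [ 464.6 -274.5  143.9] rpy [-3.141e+00 -1.000e-03  2.849e+00] force [ 0.6 -0.1 -1.7] gap 16.5 gf 50.0 rows 10
{"jaw":-0.9,"travel":[-0.18,0.65,-0.00],"delta_rot":[-0.000,-0.000,-0.021]}
{"jaw":-0.9,"travel":[-0.20,0.65,-0.00],"delta_rot":[-0.000,-0.000,-0.021]}
{"jaw":-0.9,"travel":[-0.22,0.64,-0.00],"delta_rot":[-0.000,-0.000,-0.021]}
{"jaw":-0.9,"travel":[-0.24,0.63,-0.00],"delta_rot":[-0.000,-0.000,-0.021]}
{"jaw":-0.9,"travel":[-0.25,0.63,-0.00],"delta_rot":[-0.000,-0.000,-0.021]}
{"jaw":-0.9,"travel":[-0.27,0.62,-0.00],"delta_rot":[-0.000,-0.000,-0.021]}
{"jaw":-0.9,"travel":[-0.29,0.61,-0.00],"delta_rot":[-0.000,-0.000,-0.021]}
{"jaw":-0.9,"travel":[-0.31,0.60,-0.00],"delta_rot":[-0.000,-0.000,-0.021]}
{"jaw":-0.9,"travel":[-0.33,0.59,-0.00],"delta_rot":[-0.000,-0.000,-0.021]}
{"jaw":-0.9,"travel":[-0.35,0.58,-0.00],"delta_rot":[-0.000,-0.000,-0.021]}
```

>>> arm_command([
  {"jaw": -0.9, "travel": [-0.18, 0.65, 0], "delta_rot": [0, 0, -0.021]},
  {"jaw": -0.9, "travel": [-0.2, 0.65, 0], "delta_rot": [0, 0, -0.021]},
  {"jaw": -0.9, "travel": [-0.22, 0.64, 0], "delta_rot": [0, 0, -0.021]},
  {"jaw": -0.9, "travel": [-0.24, 0.63, 0], "delta_rot": [0, 0, -0.021]},
  {"jaw": -0.9, "travel": [-0.25, 0.63, 0], "delta_rot": [0, 0, -0.021]},
  {"jaw": -0.9, "travel": [-0.27, 0.62, 0], "delta_rot": [0, 0, -0.021]},
  {"jaw": -0.9, "travel": [-0.29, 0.61, 0], "delta_rot": [0, 0, -0.021]},
  {"jaw": -0.9, "travel": [-0.31, 0.6, 0], "delta_rot": [0, 0, -0.021]},
])

```text
time: 17.43
tool_pos: [578.1, -89.2, 142.3]
tcp_rot: [-3.141, -0.003, 3.103]
force: [-0.1, -0.2, -1.5]
finger_gap: 16.5
grasp_force: 50.0
```

>>> arm_command([
  {"jaw": -0.9, "travel": [-0.33, 0.59, 0], "delta_rot": [0, 0, -0.021]},
  {"jaw": -0.9, "travel": [-0.35, 0.58, 0], "delta_rot": [0, 0, -0.021]},
  {"jaw": -0.9, "travel": [0, 0, 0], "delta_rot": [0, 0, 0]},
  {"jaw": -0.9, "travel": [0, 0, 0], "delta_rot": [0, 0, 0]},
  {"jaw": -0.9, "travel": [0, 0, 0], "delta_rot": [0, 0, 0]},
  {"jaw": -0.9, "travel": [0, 0, 0], "delta_rot": [0, 0, 0]},
  {"jaw": -0.9, "travel": [0, 0, 0], "delta_rot": [0, 0, 0]},
  {"jaw": -0.9, "travel": [0, 0, 0], "delta_rot": [0, 0, 0]},
])

```text
time: 18.1
tool_pos: [606.6, -45.4, 144.4]
tcp_rot: [-3.14, -0.0, -3.12]
force: [-0.2, -0.2, -1.9]
finger_gap: 16.6
grasp_force: 49.9
```

Run:
```python
from h import *
C=save('wrist','w8.png',None,1.4); np.savez('C8',R=C[1],p=C[2])
o=r.get_obs(); print(o['tool_pos'],o['tcp_rot'])
im=np.load('last_wrist.npy').astype(int)
# fit the world y of yellow edges at several rows: back-project gold pixels on lines of constant world x
hsv=cv2.cvtColor(im.astype(np.uint8),cv2.COLOR_RGB2HSV)
for x in (560,575,590,605,620,635):
    line=[]
    for y in np.arange(-160,70,0.5):
        u,v=np.round(w2pix(C,(x,y,34))).astype(int)
        if 0<=u<560 and 0<=v<420: line.append((y,hsv[v,u]))
    g=[y for y,h in line if 12<h[0]<28 and h[1]>120]
    # runs
    runs=[];
    for y in g:
        if runs and y-runs[-1][1]<1.1: runs[-1][1]=y
        else: runs.append([y,y])
    print(x,[q for q in runs if q[1]-q[0]>4])
```

```text
[606.69425353 -45.25553511 144.46586361] [-3.14043953e+00  5.66855060e-05 -3.11995636e+00]
560 [[np.float64(-120.0), np.float64(-108.0)], [np.float64(-106.0), np.float64(-76.5)], [np.float64(-74.0), np.float64(-59.0)], [np.float64(-33.0), np.float64(-21.5)], [np.float64(-20.0), np.float64(31.0)]]
575 [[np.float64(-119.0), np.float64(-59.0)], [np.float64(-33.5), np.float64(31.5)]]
590 [[np.float64(-120.0), np.float64(-76.0)], [np.float64(-69.0), np.float64(-58.5)], [np.float64(-33.0), np.float64(31.5)]]
605 [[np.float64(-119.0), np.float64(-58.5)], [np.float64(-31.5), np.float64(32.0)]]
620 [[np.float64(-119.0), np.float64(-59.5)], [np.float64(-30.0), np.float64(32.0)]]
635 [[np.float64(-118.0), np.float64(-59.5)], [np.float64(-29.5), np.float64(32.5)]]
```

View pics/w8.png

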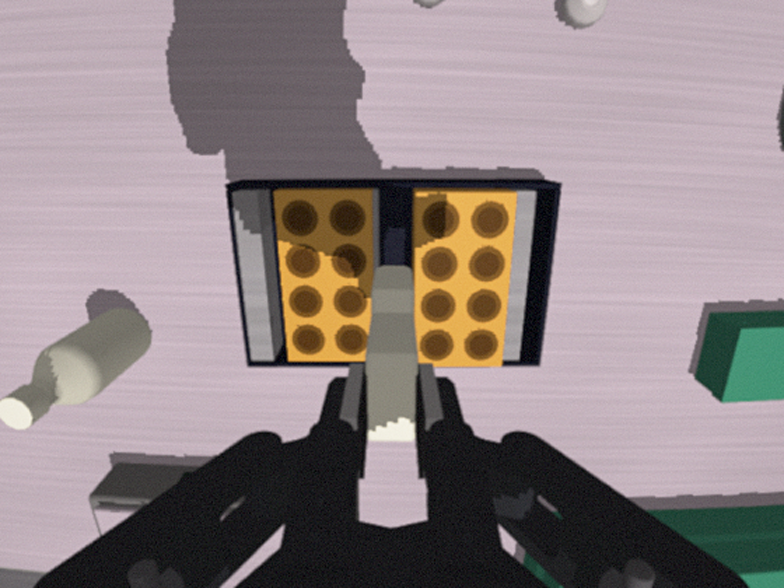

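Run:
```python
from h import *
z=np.load('C8.npz'); C=(optics.camera_info('wrist'),z['R'],z['p']); o=r.get_obs(); M=R.from_euler('xyz',o['tcp_rot'])
for t in [(28,-6.5,46),(28,6.5,46),(18,-9,-34),(18,9,-34),(-18,-9,-34),(-18,9,-34)]: print(t,(w2pix(C,o['tool_pos']+M.apply(t))*1.4).round(1))
im=np.load('last_wrist.npy'); hsv=cv2.cvtColor(im,cv2.COLOR_RGB2HSV)
for x in (570,580,590,600,610,620):
    for zz,lo,hi in ((43,-45,45),(34,-150,-45)):
        g=[y for y in np.arange(lo,hi,.25) for h in [hsv[tuple(np.round(w2pix(C,(x,y,zz))).astype(int)[::-1])]] if 12<h[0]<28 and h[1]>120]
        print(x,zz,g[0],g[-1])
# brightness profile across middle channel at 3 rows (px of 1.4 image)
for v in (150,160,170,178): print(v,im[v,255:312].sum(1).tolist())
# foot edges
for v in (186,190,194,198): print(v,im[v,260:302].sum(1).tolist())
```

```text
(28, -6.5, 46) [378.5 265.5]
(28, 6.5, 46) [404.7 265.5]
(18, -9, -34) [364.9 357.8]
(18, 9, -34) [419.5 357.8]
(-18, -9, -34) [367.1 447.4]
(-18, 9, -34) [417.2 447.4]
570 43 -34.0 28.75
570 34 -119.75 -58.75
580 43 -33.75 29.0
580 34 -119.5 -58.75
590 43 -33.5 29.0
590 34 -120.0 -58.5
600 43 -32.25 29.25
600 34 -119.75 -57.5
610 43 -31.0 29.5
610 34 -119.5 -59.5
620 43 -30.5 29.75
620 34 -119.25 -59.25
150 [105, 126, 128, 151, 195, 224, 271, 270, 256, 257, 247, 261, 267, 267, 238, 165, 92, 40, 67, 67, 40, 67, 35, 52, 58, 28, 59, 55, 63, 79, 60, 79, 35, 68, 23, 37, 46, 41, 54, 117, 181, 220, 258, 265, 264, 261, 267, 261, 204, 159, 113, 132, 116, 119, 132, 83, 84]
160 [111, 149, 133, 134, 152, 205, 271, 264, 260, 257, 263, 267, 265, 270, 242, 195, 118, 36, 44, 28, 42, 42, 66, 39, 40, 62, 56, 44, 65, 64, 70, 54, 42, 64, 53, 59, 71, 45, 55, 129, 190, 230, 270, 255, 263, 279, 223, 179, 129, 123, 127, 119, 103, 94, 90, 89, 101]
170 [260, 260, 263, 274, 258, 273, 252, 262, 272, 261, 248, 252, 259, 261, 244, 179, 99, 42, 18, 70, 90, 104, 131, 126, 131, 128, 128, 106, 111, 133, 121, 114, 11
[... 549 characters left out ...]
 68, 30, 37, 71, 136, 245, 390, 489, 505, 500, 447, 326]
190 [171, 215, 264, 261, 255, 252, 254, 278, 257, 271, 242, 231, 277, 320, 322, 332, 347, 329, 340, 330, 333, 348, 328, 326, 333, 339, 324, 336, 332, 283, 239, 177, 103, 90, 144, 250, 386, 494, 497, 499, 459, 354]
194 [258, 269, 254, 278, 258, 266, 254, 280, 327, 341, 350, 358, 336, 354, 340, 351, 351, 344, 345, 333, 344, 339, 345, 338, 343, 347, 341, 332, 345, 347, 340, 345, 347, 301, 257, 268, 398, 505, 497, 506, 500, 475]
198 [274, 267, 270, 252, 259, 246, 279, 309, 343, 335, 341, 352, 334, 339, 346, 340, 346, 344, 356, 346, 352, 349, 349, 341, 346, 332, 339, 349, 358, 343, 343, 336, 349, 330, 284, 292, 401, 497, 512, 498, 494, 509]
```

>>> arm_command([
  {"jaw": -0.9, "travel": [0, 0.02, 0.2], "delta_rot": [0, 0, 0]},
  {"jaw": -0.9, "travel": [0, 0, 0.4], "delta_rot": [0, 0, 0]},
  {"jaw": -0.9, "travel": [0, 0, 0.4], "delta_rot": [0, 0, 0]},
  {"jaw": -0.9, "travel": [0, 0, 0.3], "delta_rot": [0, 0, 0]},
  {"jaw": -0.9, "travel": [0, 0, 0.2], "delta_rot": [0, 0, 0]},
  {"jaw": -0.9, "travel": [0, 0, 0.2], "delta_rot": [0, 0, 0]},
  {"jaw": -0.9, "travel": [0, 0, 0.2], "delta_rot": [0, 0, 0]},
  {"jaw": -0.9, "travel": [0, 0, 0], "delta_rot": [0, 0, 0]},
])

```text
time: 18.82
tool_pos: [606.2, -43.7, 66.7]
tcp_rot: [-3.141, -0.002, -3.119]
force: [-0.8, 0.1, -2.2]
finger_gap: 16.3
grasp_force: 49.9
```

>>> arm_command([
  {"jaw": -0.9, "travel": [0, 0, 0.1], "delta_rot": [0, 0, 0]},
  {"jaw": -0.9, "travel": [0, 0, 0.1], "delta_rot": [0, 0, 0]},
  {"jaw": -0.9, "travel": [0, 0, 0.08], "delta_rot": [0, 0, 0]},
  {"jaw": -0.9, "travel": [0, 0, 0.04], "delta_rot": [0, 0, 0]},
  {"jaw": -0.9, "travel": [0, 0, 0.02], "delta_rot": [0, 0, 0]},
  {"jaw": -0.9, "travel": [0, 0, 0], "delta_rot": [0, 0, 0]},
  {"jaw": -0.9, "travel": [0, 0, 0], "delta_rot": [0, 0, 0]},
  {"jaw": -0.9, "travel": [0, 0, 0], "delta_rot": [0, 0, 0]},
])

```text
time: 19.48
tool_pos: [607.1, -43.7, 55.0]
tcp_rot: [-3.141, 0.0, -3.119]
force: [-0.5, -0.6, -1.6]
finger_gap: 16.7
grasp_force: 49.9
```

>>> arm_command([
  {"jaw": -0.9, "travel": [0, 0, 0.04], "delta_rot": [0, 0, 0]},
  {"jaw": -0.9, "travel": [0, 0, 0.03], "delta_rot": [0, 0, 0]},
  {"jaw": -0.9, "travel": [0, 0, 0.02], "delta_rot": [0, 0, 0]},
  {"jaw": -0.9, "travel": [0, 0, 0], "delta_rot": [0, 0, 0]},
  {"jaw": -0.9, "travel": [0, 0, 0], "delta_rot": [0, 0, 0]},
  {"jaw": -0.9, "travel": [0, 0, 0], "delta_rot": [0, 0, 0]},
  {"jaw": -0.9, "travel": [0, 0, 0], "delta_rot": [0, 0, 0]},
  {"jaw": -0.9, "travel": [0, 0, 0], "delta_rot": [0, 0, 0]},
])

```text
time: 20.15
tool_pos: [607.3, -43.7, 52.5]
tcp_rot: [-3.14, 0.001, -3.119]
force: [-2.8, 0.5, 6.3]
finger_gap: 16.7
grasp_force: 50.9
```

>>> arm_command([
  {"jaw": -0.2, "travel": [0, 0, 0], "delta_rot": [0, 0, 0]},
  {"jaw": -0.2, "travel": [0, 0, 0], "delta_rot": [0, 0, 0]},
  {"jaw": -0.2, "travel": [0, 0, 0], "delta_rot": [0, 0, 0]},
  {"jaw": -0.2, "travel": [0, 0, 0], "delta_rot": [0, 0, 0]},
  {"jaw": -0.2, "travel": [0, 0, 0], "delta_rot": [0, 0, 0]},
  {"jaw": -0.2, "travel": [0, 0, 0], "delta_rot": [0, 0, 0]},
  {"jaw": -0.2, "travel": [0, 0, 0], "delta_rot": [0, 0, 0]},
  {"jaw": -0.2, "travel": [0, 0, 0], "delta_rot": [0, 0, 0]},
])

```text
time: 20.82
tool_pos: [607.0, -43.8, 51.1]
tcp_rot: [-3.141, -0.0, -3.119]
force: [-0.1, -0.2, 0.2]
finger_gap: 34.2
grasp_force: 0.0
```

>>> arm_command([
  {"jaw": -0.2, "travel": [0, 0, -0.2], "delta_rot": [0, 0, 0]},
  {"jaw": -0.2, "travel": [0, 0, -0.4], "delta_rot": [0, 0, 0]},
  {"jaw": -0.2, "travel": [0, 0, -0.5], "delta_rot": [0, 0, 0]},
  {"jaw": -0.2, "travel": [0, 0, -0.5], "delta_rot": [0, 0, 0]},
  {"jaw": -0.2, "travel": [0, 0, -0.4], "delta_rot": [0, 0, 0]},
  {"jaw": -0.2, "travel": [0, 0, -0.2], "delta_rot": [0, 0, 0]},
  {"jaw": -0.2, "travel": [0, 0, 0], "delta_rot": [0, 0, 0]},
  {"jaw": -0.2, "travel": [0, 0, 0], "delta_rot": [0, 0, 0]},
])

```text
time: 21.48
tool_pos: [607.2, -43.7, 139.2]
tcp_rot: [-3.14, 0.001, -3.119]
force: [1.2, 0.1, -0.4]
finger_gap: 34.5
grasp_force: 0.0
```

Run:
```python
from h import *
C=save('wrist','w9.png'); o=r.get_obs(); print(o['time'],o['tool_pos'],o['tcp_rot'],o['force'],o['finger_gap'])
print('wrist',[(np.round(d['bbox']).tolist(),round(d['p'],2)) for d in nets.boxes_of('wrist','spacer')[:2]])
im=np.load('last_wrist.npy').astype(int)
# white/cream low-sat bright blob near the gap; compare with predicted silhouette of upright spacer
M=R.from_euler('xyz',[np.pi,0,0.02])
b=np.array([(607,-43.7,6)]); c=[b[0]+[sx*18,sy*9,80] for sx in(-1,1) for sy in(-1,1)]; print('pred top',[w2pix(C,q).round(1).tolist() for q in c]); print('pred foot end',[w2pix(C,b[0]+[-28,s*6.5,0]).round(1).tolist() for s in(-1,1)])
v=int(np.mean([w2pix(C,q)[1] for q in c])); 
for vv in (v-20,v,v+20): print(vv,im[vv,250:312].sum(1).tolist())
plan([607,2,60],None,jaw=-1)
for n in('top','scene'):
    C=save(n,n+'9.png'); p=(607,-43.7,86); print(n,[(np.round(d['bbox']).tolist(),round(d['p'],2)) for d in nets.boxes_of(n,'spacer')[:2]],w2pix(C,p),w2pix(C,(607,-43.7,6)))
```

```text
21.5333 [606.64988475 -43.63828914 138.3476252 ] [-3.14059661e+00 -1.01638736e-03 -3.11867498e+00] [-0.43570256 -0.68231222 -0.48213018] 34.50756063997404
wrist [([270.0, 166.0, 294.0, 243.0], 0.92)]
pred top [[267.8, 199.6], [292.6, 200.2], [267.4, 244.6], [290.8, 245.1]]
pred foot end [[273.5, 165.6], [287.0, 165.9]]
202 [479, 478, 492, 495, 489, 490, 473, 494, 474, 490, 482, 505, 476, 417, 281, 254, 252, 242, 276, 333, 387, 401, 400, 397, 400, 405, 390, 408, 397, 401, 402, 401, 398, 386, 386, 397, 409, 386, 394, 406, 396, 388, 335, 268, 348, 465, 500, 503, 488, 487, 492, 505, 495, 497, 497, 500, 501, 490, 484, 475, 449, 450]
222 [192, 177, 170, 219, 227, 252, 258, 290, 368, 463, 480, 493, 485, 485, 459, 425, 467, 440, 399, 521, 658, 706, 716, 711, 709, 718, 713, 714, 718, 715, 716, 715, 715, 717, 717, 717, 716, 718, 717, 720, 717, 673, 506, 318, 384, 482, 510, 483, 465, 342, 279, 267, 257, 222, 196, 187, 194, 195, 213, 197, 209, 182]
242 [177, 178, 191, 182, 171, 175, 218, 232, 239, 252, 333, 458, 487, 487, 467, 458, 460, 465, 422, 392, 513, 608, 641, 657, 649, 658, 656, 658, 663, 653, 665, 659, 657, 651, 660, 678, 678, 687, 685, 676, 584, 394, 228, 297, 447, 494, 497, 493, 457, 384, 341, 273, 254, 238, 235, 215, 205, 177, 183, 181, 190, 191]
t 21.58 pos [606.4 -43.6 137.9] rpy [-3.141e+00 -2.000e-03 -3.119e+00] force [-0.8 -0.5  0.1] gap 34.0 gf 0.0 rows 3
{"jaw":-1,"travel":[-0.02,0.38,0.65],"delta_rot":[-0.000,-0.000,0.000]}
...x 3
top [([111.0, 219.0, 135.0, 267.0], 0.56)] [275.90535921 165.13713785] [276.20608604 172.39730742]
scene [([255.0, 245.0, 277.0, 277.0], 0.7)] [267.36047837 252.10394101] [267.93667137 269.1568057 ]
```

>>> arm_command([
  {"jaw": -1, "travel": [0, 0.38, 0], "delta_rot": [0, 0, 0]},
  {"jaw": -1, "travel": [0, 0.38, 0], "delta_rot": [0, 0, 0]},
  {"jaw": -1, "travel": [0, 0.38, 0.2], "delta_rot": [0, 0, 0]},
  {"jaw": -1, "travel": [0, 0, 0.6], "delta_rot": [0, 0, 0]},
  {"jaw": -1, "travel": [0, 0, 0.6], "delta_rot": [0, 0, 0]},
  {"jaw": -1, "travel": [0, 0, 0.5], "delta_rot": [0, 0, 0]},
  {"jaw": -1, "travel": [0, 0, 0], "delta_rot": [0, 0, 0]},
  {"jaw": -1, "travel": [0, 0, 0], "delta_rot": [0, 0, 0]},
])

```text
time: 22.45
tool_pos: [604.8, 2.5, 62.2]
tcp_rot: [-3.141, -0.003, -3.118]
force: [-0.3, -0.2, 0.7]
finger_gap: -0.0
grasp_force: 0.0
```

>>> arm_command([
  {"jaw": -1, "travel": [0, 0, 0.1], "delta_rot": [0, 0, 0]},
  {"jaw": -1, "travel": [0, 0, 0.1], "delta_rot": [0, 0, 0]},
  {"jaw": -1, "travel": [0, 0, 0.08], "delta_rot": [0, 0, 0]},
  {"jaw": -1, "travel": [0, 0, 0.05], "delta_rot": [0, 0, 0]},
  {"jaw": -1, "travel": [0, 0, 0.05], "delta_rot": [0, 0, 0]},
  {"jaw": -1, "travel": [0, 0, 0.05], "delta_rot": [0, 0, 0]},
  {"jaw": -1, "travel": [0, 0, 0], "delta_rot": [0, 0, 0]},
  {"jaw": -1, "travel": [0, 0, 0], "delta_rot": [0, 0, 0]},
])

```text
time: 23.12
tool_pos: [605.9, 1.8, 45.8]
tcp_rot: [-3.141, -0.0, -3.119]
force: [0.4, -0.0, -0.3]
finger_gap: -0.2
grasp_force: 0.0
```

>>> arm_command([
  {"jaw": -1, "travel": [0, 0, 0.07], "delta_rot": [0, 0, 0]},
  {"jaw": -1, "travel": [0, 0, 0.07], "delta_rot": [0, 0, 0]},
  {"jaw": -1, "travel": [0, 0, 0.06], "delta_rot": [0, 0, 0]},
  {"jaw": -1, "travel": [0, 0, 0.05], "delta_rot": [0, 0, 0]},
  {"jaw": -1, "travel": [0, 0, 0.05], "delta_rot": [0, 0, 0]},
  {"jaw": -1, "travel": [0, 0, 0], "delta_rot": [0, 0, 0]},
  {"jaw": -1, "travel": [0, 0, 0], "delta_rot": [0, 0, 0]},
  {"jaw": -1, "travel": [0, 0, 0], "delta_rot": [0, 0, 0]},
])

```text
time: 23.78
tool_pos: [606.0, 1.8, 33.9]
tcp_rot: [-3.141, 0.0, -3.119]
force: [-0.6, -0.5, 0.9]
finger_gap: 0.0
grasp_force: 0.0
```

>>> arm_command([
  {"jaw": -1, "travel": [0, 0, 0.03], "delta_rot": [0, 0, 0]},
  {"jaw": -1, "travel": [0, 0, 0.03], "delta_rot": [0, 0, 0]},
  {"jaw": -1, "travel": [0, 0, 0.02], "delta_rot": [0, 0, 0]},
  {"jaw": -1, "travel": [0, 0, 0], "delta_rot": [0, 0, 0]},
  {"jaw": -1, "travel": [0, 0, 0], "delta_rot": [0, 0, 0]},
  {"jaw": -1, "travel": [0, 0, 0], "delta_rot": [0, 0, 0]},
  {"jaw": -1, "travel": [0, 0, 0], "delta_rot": [0, 0, 0]},
  {"jaw": -1, "travel": [0, 0, 0], "delta_rot": [0, 0, 0]},
])

```text
time: 24.45
tool_pos: [606.0, 1.8, 30.7]
tcp_rot: [-3.14, 0.0, -3.119]
force: [-0.1, 0.9, 0.5]
finger_gap: 0.3
grasp_force: 0.0
```

Run:
```python
from h import *
o=r.get_obs(); print({k:np.round(v,2) for k,v in o.items()})
C=cam('wrist'); im=optics.snapshot('wrist'); cv2.imwrite('pics/w10.png',im[:,:,::-1])
hsv=cv2.cvtColor(im,cv2.COLOR_RGB2HSV)
for zz in (34,43):
  for x in (565,575,585):
    g=[y for y in np.arange(-45,60,.25) for q in [np.round(w2pix(C,(x,y,zz))).astype(int)] if 0<=q[0]<560 and 0<=q[1]<420 for h in [hsv[q[1],q[0]]] if 12<h[0]<28 and h[1]>120]
    print(zz,x,(g[0],g[-1]) if g else None)
  x=[x for x in np.arange(520,600,.5) for q in [np.round(w2pix(C,(x,15,zz))).astype(int)] if 0<=q[0]<560 and 0<=q[1]<420 for h in [hsv[q[1],q[0]]] if 12<h[0]<28 and h[1]>120]; print('front edge',x[0] if x else None, x[-1] if x else None)
```

```text
{'time': np.float64(24.45), 'joint_pos': array([ 0.  ,  0.33, -0.18,  1.06, -0.  , -0.02]), 'dq': array([ 0., -0., -0.,  0.,  0.,  0.]), 'tau': array([  0.  , -54.78,  33.33,   0.  ,  -0.  ,  -0.  ]), 'tool_pos': array([605.98,   1.8 ,  30.73]), 'tcp_rot': array([-3.14,  0.  , -3.12]), 'force': array([-0.05,  0.94,  0.5 ]), 'wrist_torque': array([ 0.01, -0.03,  0.  ]), 'grasp_force': np.float64(0.0), 'finger_gap': np.float64(0.26)}
34 565 (np.float64(-33.75), np.float64(30.5))
34 575 (np.float64(-33.0), np.float64(30.75))
34 585 (np.float64(-33.0), np.float64(31.0))
front edge 545.0 599.5
43 565 (np.float64(-32.0), np.float64(28.5))
43 575 (np.float64(-31.25), np.float64(29.25))
43 585 (np.float64(-30.75), np.float64(29.0))
front edge 544.0 599.5
```

>>> arm_command([
  {"jaw": -1, "travel": [0, 0.1, -0.1], "delta_rot": [0, 0, 0]},
  {"jaw": -1, "travel": [0, 0.1, 0], "delta_rot": [0, 0, 0]},
  {"jaw": -1, "travel": [0, 0.04, 0], "delta_rot": [0, 0, 0]},
  {"jaw": -1, "travel": [0, 0, 0.05], "delta_rot": [0, 0, 0]},
  {"jaw": -1, "travel": [0, 0, 0.05], "delta_rot": [0, 0, 0]},
  {"jaw": -1, "travel": [0, 0, 0.05], "delta_rot": [0, 0, 0]},
  {"jaw": -1, "travel": [0, 0, 0.05], "delta_rot": [0, 0, 0]},
  {"jaw": -1, "travel": [0, 0, 0], "delta_rot": [0, 0, 0]},
])

```text
time: 25.17
tool_pos: [605.3, 11.3, 25.9]
tcp_rot: [-3.141, -0.001, -3.119]
force: [-0.1, 0.0, -0.3]
finger_gap: -0.3
grasp_force: 0.0
```

```bash
cat > tr.py <<'E'
from h import *
o=r.get_obs(); print({k:np.round(o[k],2) for k in ('time','tool_pos','tau','force','wrist_torque')})
C=cam('wrist'); im=optics.snapshot('wrist'); hsv=cv2.cvtColor(im,cv2.COLOR_RGB2HSV)
for zz in (34,43):
  for x in (565,575,585):
    g=[y for y in np.arange(-45,60,.25) for q in [np.round(w2pix(C,(x,y,zz))).astype(int)] if 0<=q[0]<560 and 0<=q[1]<420 for h in [hsv[q[1],q[0]]] if 12<h[0]<28 and h[1]>120]
    print(zz,x,(float(g[0]),float(g[-1]),float(g[-1]-g[0])) if g else None)
# where does dark finger tip end in the picture? rows along the tool centre line
u=int(w2pix(C,o['tool_pos'])[0]); print('tcp px',w2pix(C,o['tool_pos']).round(1)); print([(v,int(im[v,u].astype(int).sum()),int(hsv[v,u,1])) for v in range(180,340,5)])
E
python3 tr.py
```

```text
{'time': np.float64(25.17), 'tool_pos': array([605.3 ,  11.3 ,  25.92]), 'tau': array([  0.06, -55.17,  33.49,  -0.12,  -0.  ,  -0.  ]), 'force': array([-0.06,  0.04, -0.31]), 'wrist_torque': array([-0.  , -0.01, -0.07])}
34 565 (-34.25, 29.75, 64.0)
34 575 (-33.75, 30.5, 64.25)
34 585 (-33.5, 30.5, 64.0)
43 565 (-32.0, 28.75, 60.75)
43 575 (-31.0, 29.0, 60.0)
43 585 (-30.75, 29.5, 60.25)
tcp px [279.7 256.2]
[(180, 180, 158), (185, 139, 139), (190, 118, 186), (195, 131, 169), (200, 126, 163), (205, 135, 158), (210, 178, 172), (215, 178, 189), (220, 330, 163), (225, 330, 165), (230, 174, 170), (235, 110, 206), (240, 125, 173), (245, 100, 215), (250, 115, 170), (255, 131, 162), (260, 90, 58), (265, 94, 23), (270, 77, 10), (275, 88, 40), (280, 87, 26), (285, 89, 9), (290, 81, 18), (295, 88, 46), (300, 121, 18), (305, 116, 31), (310, 119, 30), (315, 103, 34), (320, 110, 26), (325, 115, 13), (330, 93, 31), (335, 96, 36)]
```

>>> arm_command([
  {"jaw": -1, "travel": [0, 0, 0.05], "delta_rot": [0, 0, 0]},
  {"jaw": -1, "travel": [0, 0, 0.05], "delta_rot": [0, 0, 0]},
  {"jaw": -1, "travel": [0, 0, 0], "delta_rot": [0, 0, 0]},
  {"jaw": -1, "travel": [0, 0, 0], "delta_rot": [0, 0, 0]},
  {"jaw": -1, "travel": [0, 0, 0], "delta_rot": [0, 0, 0]},
  {"jaw": -1, "travel": [0, 0, 0], "delta_rot": [0, 0, 0]},
  {"jaw": -1, "travel": [0, 0, 0], "delta_rot": [0, 0, 0]},
  {"jaw": -1, "travel": [0, 0, 0], "delta_rot": [0, 0, 0]},
])

```text
time: 25.88
tool_pos: [605.7, 11.4, 22.7]
tcp_rot: [-3.141, -0.0, -3.119]
force: [-0.7, 0.5, -0.2]
finger_gap: 0.2
grasp_force: 0.0
```

```bash
python3 tr.py
python3 - <<'E'
from h import *
C=cam('wrist'); o=r.get_obs(); M=R.from_euler('xyz',o['tcp_rot'])
for t in [(0,0,0),(11,0,0),(11,0,-10),(11,0,-15),(11,0,-20),(0,0,-15)]: print(t,w2pix(C,o['tool_pos']+M.apply(t)).round(1))
E
```

```text
{'time': np.float64(25.88), 'tool_pos': array([605.68,  11.37,  22.65]), 'tau': array([ -0.  , -54.9 ,  33.14,   0.  ,  -0.  ,   0.  ]), 'force': array([-0.74,  0.46, -0.24]), 'wrist_torque': array([-0.01, -0.03, -0.03])}
34 565 (-34.25, 30.0, 64.25)
34 575 (-34.0, 30.0, 64.0)
34 585 (-33.5, 30.25, 63.75)
43 565 (-32.0, 29.0, 61.0)
43 575 (-31.0, 29.0, 60.0)
43 585 (-30.75, 29.25, 60.0)
tcp px [279.7 256.2]
[(180, 186, 159), (185, 133, 155), (190, 131, 180), (195, 140, 154), (200, 108, 212), (205, 135, 151), (210, 124, 214), (215, 174, 173), (220, 338, 166), (225, 320, 170), (230, 188, 165), (235, 174, 172), (240, 109, 176), (245, 146, 149), (250, 137, 135), (255, 114, 189), (260, 66, 71), (265, 76, 10), (270, 106, 40), (275, 106, 7), (280, 73, 39), (285, 98, 8), (290, 65, 109), (295, 99, 36), (300, 101, 42), (305, 116, 19), (310, 101, 8), (315, 114, 13), (320, 111, 13), (325, 110, 45), (330, 102, 34), (335, 96, 23)]
(0, 0, 0) [279.7 256.2]
(11, 0, 0) [279.7 239. ]
(11, 0, -10) [279.8 246.5]
(11, 0, -15) [279.8 250.6]
(11, 0, -20) [279.8 255. ]
(0, 0, -15) [279.8 269. ]
```

>>> arm_command([
  {"jaw": -1, "travel": [0, 0, 0.05], "delta_rot": [0, 0, 0]},
  {"jaw": -1, "travel": [0, 0, 0.05], "delta_rot": [0, 0, 0]},
  {"jaw": -1, "travel": [0, 0, 0], "delta_rot": [0, 0, 0]},
  {"jaw": -1, "travel": [0, 0, 0], "delta_rot": [0, 0, 0]},
  {"jaw": -1, "travel": [0, 0, 0], "delta_rot": [0, 0, 0]},
  {"jaw": -1, "travel": [0, 0, 0], "delta_rot": [0, 0, 0]},
  {"jaw": -1, "travel": [0, 0, 0], "delta_rot": [0, 0, 0]},
  {"jaw": -1, "travel": [0, 0, 0], "delta_rot": [0, 0, 0]},
])

```text
time: 26.6
tool_pos: [605.9, 11.4, 19.4]
tcp_rot: [-3.141, 0.001, -3.119]
force: [-2.7, -0.4, 6.5]
finger_gap: -0.1
grasp_force: 3.0
```

>>> arm_command([
  {"jaw": -1, "travel": [0, 0, 0.05], "delta_rot": [0, 0, 0]},
  {"jaw": -1, "travel": [0, 0, 0.05], "delta_rot": [0, 0, 0]},
  {"jaw": -1, "travel": [0, 0, 0.05], "delta_rot": [0, 0, 0]},
  {"jaw": -1, "travel": [0, 0, 0], "delta_rot": [0, 0, 0]},
  {"jaw": -1, "travel": [0, 0, 0], "delta_rot": [0, 0, 0]},
  {"jaw": -1, "travel": [0, 0, 0], "delta_rot": [0, 0, 0]},
  {"jaw": -1, "travel": [0, 0, 0], "delta_rot": [0, 0, 0]},
  {"jaw": -1, "travel": [0, 0, 0], "delta_rot": [0, 0, 0]},
])

```text
time: 27.27
tool_pos: [605.9, 11.4, 13.9]
tcp_rot: [-3.141, 0.001, -3.119]
force: [-3.9, 0.4, 8.9]
finger_gap: -0.2
grasp_force: 4.4
```

```bash
python3 tr.py|head -7
```

```text
{'time': np.float64(27.27), 'tool_pos': array([605.86,  11.42,  13.86]), 'tau': array([-4.000e-02, -5.003e+01,  3.119e+01, -1.490e+00, -2.000e-02,
       -0.000e+00]), 'force': array([-3.92,  0.44,  8.94]), 'wrist_torque': array([-0.  ,  0.71, -0.01])}
34 565 (-32.0, 29.0, 61.0)
34 575 (-31.0, 29.0, 60.0)
34 585 (-30.75, 29.25, 60.0)
43 565 (-29.5, 28.0, 57.5)
43 575 (-28.75, 28.0, 56.75)
```

>>> arm_command([
  {"jaw": -1, "travel": [0, 0, 0.05], "delta_rot": [0, 0, 0]},
  {"jaw": -1, "travel": [0, 0, 0.02], "delta_rot": [0, 0, 0]},
  {"jaw": -1, "travel": [0, 0, 0], "delta_rot": [0, 0, 0]},
  {"jaw": -1, "travel": [0, 0, 0], "delta_rot": [0, 0, 0]},
  {"jaw": -1, "travel": [0, 0, 0], "delta_rot": [0, 0, 0]},
  {"jaw": -1, "travel": [0, 0, 0], "delta_rot": [0, 0, 0]},
  {"jaw": -1, "travel": [0, 0, 0], "delta_rot": [0, 0, 0]},
  {"jaw": -1, "travel": [0, 0, 0], "delta_rot": [0, 0, 0]},
])

```text
time: 27.98
tool_pos: [606.0, 11.4, 13.3]
tcp_rot: [-3.141, 0.002, -3.119]
force: [-9.2, -0.4, 23.5]
finger_gap: 0.0
grasp_force: 11.5
```

Run:
```python
from h import *
for n,t in (('top','gauge'),('scene','gauge'),('scene','spacer')):
    C=cam(n); optics.snapshot(n); print(n,t,[(np.round(d['bbox']).tolist(),round(d['p'],2)) for d in nets.boxes_of(n,t)[:3]])
o=r.get_obs(); print(o['tool_pos'],o['force'],o['grasp_force'])
print(ticket.sign_off())
```

```text
top gauge [([320.0, 258.0, 359.0, 311.0], 0.9), ([402.0, 280.0, 457.0, 313.0], 0.77), ([109.0, 220.0, 138.0, 269.0], 0.67)]
scene gauge [([401.0, 249.0, 433.0, 284.0], 0.9), ([240.0, 172.0, 271.0, 198.0], 0.69), ([184.0, 142.0, 222.0, 163.0], 0.67)]
scene spacer [([259.0, 252.0, 275.0, 280.0], 0.75)]
[606.00259577  11.43973134  13.3298128 ] [-9.44435952 -0.26297978 22.38674657] 11.526609351931256
the job is handed in; nothing more can be done
None
```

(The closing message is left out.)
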